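Rack the furniture legs and lock them in

TASK

Unlock the empty rack: flip the linch pin's sprung ring back open, draw the pin fully out, then draw the bolt fully out to the left. Stand every furniture leg upright on its steel plate, butting the plate against the rack's back board and tipping the leg up in a stall by its ball end without hoisting it off the bench. When all stand close to the board, slide the bolt fully home in front of them, push the pin fully in and last flip its ring shut over the pin's end; leave everything else where it is.

Things in the scene. Friction and masses are not known exactly. Their poses are not given: they have to be found in the camera images.
- rack: Wooden rack on the bench. Origin: bench level, front face of its back board (x=0, y -275 to 255 mm, 80 high). Robot's side is -x, left +y. Three stalls, centred at y=110, 0, -110, 82 mm wide, between blocks (35 deep in x, 28 wide, 65 high); no floor, legs stand on the bench. Bolt runs along y at x=-75, over cheeks (22 thick, 70 high, x -105 to 0) at y=-250, 230 and a guide at y=410.
- clevis (a point): Pin hole of the steel clevis on top of the rack's right cheek: rack x=-75, y=-250 mm, 112 mm up. Two ears 6 mm thick, 24 wide (y), from 70 up to 130 mm high, together taking up x=-88 to -62 mm of the rack. Axes as the rack's.
- bolt (a joint): Sliding bolt, m: 0 = fully home (across in front of the legs, eye in the clevis); grows to 0.47 drawn out to the left (rack +y). Flat steel bar 500 mm long, 12 thick, 70 to 94 mm above the bench, with a raised eye up to 124 mm at its right-hand end. Moves with about 3 N and stays where it is left.
- bolt_knob (a point): Middle of the bolt's upright round black knob, 22 mm in diameter, from 94 to 138 mm above the bench, on the bar 100 mm behind (+y of) the eye. With the bolt home it is at rack x=-75, y=-150 mm.
- pin (a joint): Linch pin, m: 0 = fully in (along rack +x), grows to 0.038 fully drawn out towards the robot (-x), where it clears the bolt's eye. Its axis is level, along rack x through the clevis hole. Moves with about 2.5 N and stays where it is left.
- pin_grip (a point): Point to grip on the pin's upright grip plate at its robot-side end: plate 8 mm thick (x), 22 wide (y), from 100 to 144 mm above the bench; this point is in its middle, 132 mm up, at rack x=-134, y=-250 with the pin in. A 16 mm neck joins it to the ring's hinge, 42 mm on along rack +x at 112 mm height; the 10 mm shank runs 46 mm beyond the hinge.
- ring (a joint): Wire ring (6 mm wire, 50 mm wide in y, 58 long) hinged on the pin, hinge along rack y, moving with it, rad: 0 = shut: flipped down level to +x, round clevis and pin end; 1.57 = upright; 1.8 = open, leaning slightly to the robot, where it stays. Lightly sprung to 0: pushed forward past about 1.6 it snaps shut by itself; under 2 N on its cross bar is enough.
- ring_bar (a point): Middle of the ring's cross bar (along rack y), 55 mm from its hinge: with the ring shut it lies level 25 mm beyond the clevis, 112 mm up; when open it is the highest part of the ring.
- leg1_center (a point): Furniture leg 1, turned wood, 131 mm, 0.3 kg, may be absent. Point on its axis, half-way; x axis points from plate to ball. Steel plate 50 x 50 x 6 mm, then cylinder 50 mm in diameter to 80 mm from the plate's face, neck, 42 mm ball centred 110 mm from that face (44.5 mm from this point). Starts lying flat before the rack, plate end towards the board.
- leg1_foot (a point): Centre of the outer face of leg 1's steel plate, on which it is to stand. At bench level when the leg stands, 25 mm up when it lies. Held firmly by its ball, the leg keeps its angle to the fingers rather than swinging freely.
- leg2_center (a point): Furniture leg 2, turned wood, 131 mm, 0.3 kg, may be absent. Point on its axis, half-way; x axis points from plate to ball. Steel plate 50 x 50 x 6 mm, then cylinder 50 mm in diameter to 80 mm from the plate's face, neck, 42 mm ball centred 110 mm from that face (44.5 mm from this point). Starts lying flat before the rack, plate end towards the board.
- leg2_foot (a point): Centre of the outer face of leg 2's steel plate, on which it is to stand. At bench level when the leg stands, 25 mm up when it lies. Held firmly by its ball, the leg keeps its angle to the fingers rather than swinging freely.
- leg3_center (a point): Furniture leg 3, turned wood, 131 mm, 0.3 kg, may be absent. Point on its axis, half-way; x axis points from plate to ball. Steel plate 50 x 50 x 6 mm, then cylinder 50 mm in diameter to 80 mm from the plate's face, neck, 42 mm ball centred 110 mm from that face (44.5 mm from this point). Starts lying flat before the rack, plate end towards the board.
- leg3_foot (a point): Centre of the outer face of leg 3's steel plate, on which it is to stand. At bench level when the leg stands, 25 mm up when it lies. Held firmly by its ball, the leg keeps its angle to the fingers rather than swinging freely.
- mallet: Bystander: wooden mallet, 260 mm; not part of the job, leave where it is. Origin at its underside.
- chisel: Bystander: chisel with wooden handle, 230 mm; not part of the job, leave where it is. Origin at its underside.
- rule: Bystander: steel rule, 200 x 28 x 6 mm; not part of the job, leave where it is. Origin at its underside.
- offcut: Bystander: wooden offcut, 90 x 45 x 30 mm; not part of the job, leave where it is. Origin at its underside.
- sander: Bystander: cork sanding block, 100 x 60 x 35 mm; not part of the job, leave where it is. Origin at its underside.
- glue: Bystander: white glue bottle, 60 mm in diameter, 120 mm tall, standing; not part of the job, leave where it is. Origin at its underside.
- wedge: Bystander: dark wooden wedge, 70 x 30 x 12 mm; not part of the job, leave where it is. Origin at its underside.
There are look-alikes about, which are no part of the job. Leave any black or pink look-alike of the part that bears leg2_center alone. What is shaped like the part that bears leg3_center but green is not meant.

How it is judged:
By the outcome, as a careful person would: the job done as asked, in the order asked, and still so for the second after the job is handed in, with the robot touching nothing.
Of leg1, leg2, leg3 only 2 to 3 are there at a start; the rules pass over those that are not, and their reading is None.
At some moment in a run one of leg1, leg2, leg3 may be knocked a few centimetres aside while the robot is not near it.
Once in a run the grip may slacken for a moment while it holds something.
It also fails if it takes over 210 s, if anything falls off the work surface, if the arm or the gripper's body presses on something with over 40 N, if the wrist force passes 120 N, or if a joint passes its speed limit or range.

ROBOT

A 6-joint arm with a two-finger parallel gripper is mounted at the origin on the work surface. World frame = base frame: x ahead of the robot, y to its left, z up, the work surface at z = 0. Lengths are in mm, angles in rad, forces in N, time in s.
With the tool pointing down it reaches from about 350 to 725 mm from the base axis. Payload 4.3 kg.
Tool frame: the origin (TCP) lies between the finger pads; the fingertips stand 14 mm ahead of it and the grasp point (between the pads) lies 5 mm behind it; z points along the fingers, y is the line along which they close (so a half turn about z gives the same grasp; the last joint's range is limited). The gripper opens to 85 mm and grips with 20 to 120 N. Pads are 22 mm wide; open, the fingers measure 114 mm over their backs; the gripper's body (76 mm by 85 mm) begins 54 mm behind the grasp point. The pads swing forward as they close: fully open they stand 13 mm farther back than shut.
Start: joints at [-1.388, 0.377, 0.081, 1.274, 0, 1.46], TCP at [165.975, -550.561, 245.329] pointing down, gripper open.
Joint ranges: [-2.72, 2.72], [-0.84, 1.66], [-1.02, 1.22], [-1.77, 2.12], [-1.37, 1.28], [-3.14, 3.14]. Speed limits (rad/s): [2.57, 2.57, 3.14, 3.14, 3.14, 3.14].

INTERFACE

Orientations are given as a unit quaternion [x, y, z, w].
In Python, from rig import manip gives the robot as it stands.
- The arm moves only by the tool step_arm, never from a script. Its argument "deltas" is text: rows parted by semicolons, each of 7 numbers parted by spaces: the shift along the tool's x, y, z in cm, then the turn, a rotation vector about the tool's x, y, z in degrees, then the gripper command: -1 is shut, 1 is fully open, values between are in proportion. In form: x y z wx wy wz jaw; .... A call has 1 to 12 rows; each row shifts and turns the commanded pose from where the row before left it, along the tool's axes as they then stand; what a row does not reach is not made up. A row lasts 1/10 s, in which the tool goes at most 50 mm and 8.59 degrees, less where a joint would pass 70% of its speed; a pose out of reach is approached as far as the arm can. A call is refused whole if a number of a shift passes 5 or a number of a turn 8.59, either way. A call with a gripper value outside its range is refused whole. The fingers move at their own pace and stop on an object; "newtons" is the grip in N (left out, the last holds). Time passes only in rows, so rows that do not move let the fingers close. It gives the time, the measured TCP pose, the force, the opening and the grip force at its end, in the units of the state.
- manip.observe(): the state, without advancing time (a new reading comes with each control period).
- manip.capture(name): name is "side" or "top"; returns the picture (400x640x3 uint8, blue, green, red); there is no depth.
- manip.camera_params(name): a dict with "vfov" (degrees; the focal length in pixels is half the picture's height over the tangent of half this angle, whatever the lens; pixels are square), "cx", "cy" (the principal point, pixels), "rvec" (rotation vector, rad) and "tvec" (3), from world to camera coordinates, as OpenCV has them. Camera axes: x right, y down, z forward; pixel columns grow to the right and rows downward; lengths in mm; the calibration is good to about 2 mm. A picture is of the moment at which its call begins. camera_params takes no time and is no camera call.
- manip.finish_job(): hands the job in; it is judged then, once.
The state is a dict: "time": time; "q": joint angles; "qd": joint speeds; "tau": joint torques, N m; "ee_pos": TCP position; "tool_rot": TCP orientation; "force": force on the tool from outside, world axes, zero at the start; "moment": the same for the moment, N m; "width": finger opening in mm; "gripper_force": force on a finger pad.
Only numpy, scipy, OpenCV 4.12 (cv2) and the standard library are available. Lean on these libraries where they do the work, as an engineer would, in place of code of your own. Each camera call takes 0.05 s, during which the arm holds its last target. There are 200 camera calls.

## Working session

There is one attempt and no reset: what is moved stays moved. The work goes in short steps, Python scripts to look and compute and a tool call to move; the robot and the scene stay as the last step left them, time stands still between calls to the robot, and variables do not carry over. Pictures are saved under pics/ and viewed, at most 14 in all, crops included, and the job is handed in when it is done.

Besides the shell and the picture viewer there is one more tool, called as name(argument=value, ...) on one line, values as JSON. step_arm: Moves the arm, as the interface text tells. Its arguments: {"type":"object","properties":{"deltas":{"type":"string"},"newtons":{"type":"number"}},"required":["deltas"]}

```bash
ls; mkdir -p pics
cat > h.py <<'E'
import numpy as np, cv2
from rig import manip
def cam(n):
    p=manip.camera_params(n); f=200/np.tan(np.radians(p['vfov'])/2)
    K=np.array([[f,0,p['cx']],[0,f,p['cy']],[0,0,1]]); R=cv2.Rodrigues(np.array(p['rvec'],float))[0]
    return K,R,np.array(p['tvec'],float).ravel()
def px2w(n,u,v,z):
    K,R,t=cam(n); d=R.T@np.linalg.solve(K,[u,v,1.]); c=-R.T@t
    return c+d*(z-c[2])/d[2]
def w2px(n,P):
    K,R,t=cam(n); q=K@(R@np.array(P,float)+t); return q[:2]/q[2]
def snap(n,name,crop=None,s=1):
    im=manip.capture(n)
    if crop: x0,y0,x1,y1=crop; im=im[y0:y1,x0:x1]
    if s!=1: im=cv2.resize(im,None,fx=s,fy=s,interpolation=cv2.INTER_CUBIC)
    cv2.imwrite('pics/'+name,im)
E
python3 - <<'E'
from h import *
for n in('side','top'):
    snap(n,n+'0.png',None,1.25); K,R,t=cam(n); print(n,K[0,0],-R.T@t,R[2], manip.camera_params(n))
print(manip.observe())
E
```

```text
pics
side 429.55952950464183 [ 435.74883285 1000.13995803  780.16618395] [ 0.11179838 -0.84023977 -0.53056408] {'vfov': 49.93273426315876, 'cx': 316.5142846909778, 'cy': 203.86805036265483, 'rvec': array([ 0.18476143, -2.68926743,  1.4898334 ]), 'tvec': array([ 563.03225289,  168.56180538, 1205.56951502])}
top 415.45546176664595 [ 448.14800741  -62.13125503 1054.00290074] [ 0.10036604 -0.00999836 -0.99490034] {'vfov': 51.412269370009625, 'cx': 318.90209153452525, 'cy': 199.8404697746964, 'rvec': array([ 2.15072179, -2.19697784,  0.11921679]), 'tvec': array([ -60.68792532,  553.05629206, 1003.02779508])}
{'time': 0.1, 'q': array([-1.38828784e+00,  3.78022512e-01,  7.98062132e-02,  1.27439881e+00,
       -9.62084897e-06,  1.46050026e+00]), 'qd': array([-0.00271357, -0.0018316 ,  0.00447269, -0.00070821,  0.0014894 ,
       -0.00060402]), 'tau': array([ 1.52795164e-03, -4.64694536e+01,  2.70582640e+01,  1.20210618e-02,
       -3.78955372e-05, -3.19550402e-06]), 'ee_pos': array([ 165.8734451 , -549.98931665,  244.45381311]), 'tool_rot': array([ 9.89301905e-01,  1.45879789e-01, -3.76347595e-05, -9.08623064e-04]), 'force': array([ 1.10578876,  0.70774672, -0.1269579 ]), 'moment': array([-0.02743148,  0.03717266, -0.05547202]), 'gripper_force': 0.0, 'width': 85.15680101270611}
```

View pics/top0.png

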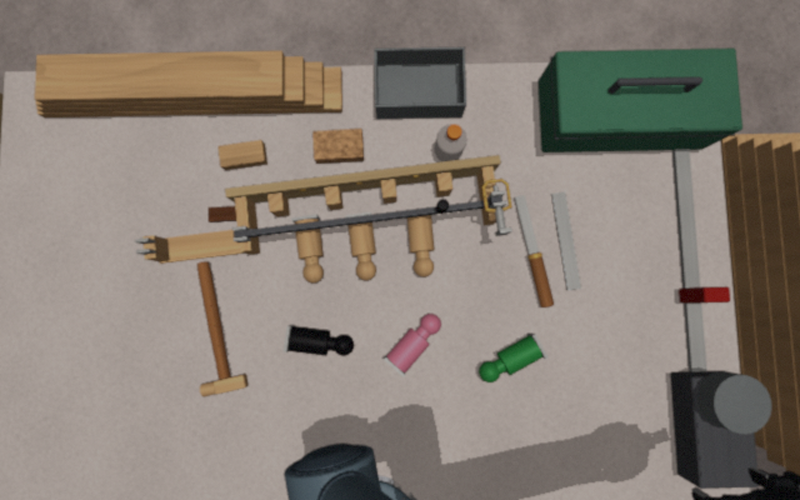

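View pics/side0.png

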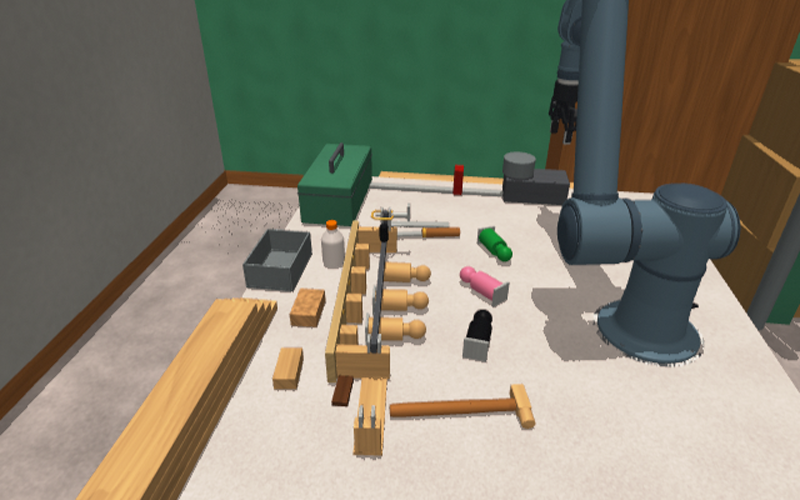

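Run:
```python
from h import *
snap('top','t1.png',(165,115,425,235),3)
```

```text
(no output)
```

View pics/t1.png

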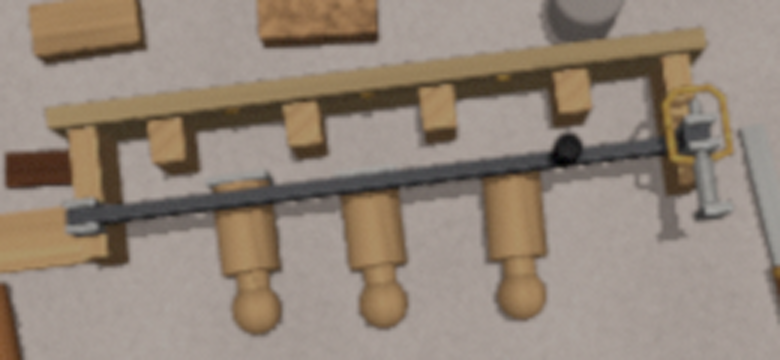

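```bash
cat >> h.py <<'E'
def rackT(p,P):
    c,s=np.cos(p[2]),np.sin(p[2]); P=np.array(P,float); return np.array([p[0]+c*P[0]-s*P[1],p[1]+s*P[0]+c*P[1],P[2]])
def w2r(p,W):
    c,s=np.cos(p[2]),np.sin(p[2]); d=np.array(W[:2])-p[:2]; return np.array([c*d[0]+s*d[1],-s*d[0]+c*d[1]])
E
python3 - <<'E'
from h import *
from scipy.optimize import least_squares
pts=[((0,255,80),(50,133)),((0,-275,80),(703,53)),((-75,-150,138),(566,143)),((-35,-55,65),(440,117)),((-35,55,65),(304,135)),((-35,165,65),(170,148)),((-35,-165,65),(573,101))]
f=lambda p:np.concatenate([w2px('top',rackT(p,P))-np.array([165+u/3,115+v/3]) for P,(u,v) in pts])
r=least_squares(f,[650,0,0],loss='soft_l1'); p=r.x; print(p,np.round(f(p),1)); np.save('rack.npy',p)
for b,e in (((258,307),(243,190)),((384,302),(372,200)),((521,294),(513,185))):
    B=px2w('top',165+b[0]/3,115+b[1]/3,25);E=px2w('top',165+e[0]/3,115+e[1]/3,50)
    print('ball',B.round(1),w2r(p,B).round(1),'back',E.round(1),w2r(p,E).round(1), 'ang rel rack',np.degrees(np.arctan2(*(w2r(p,E)-w2r(p,B))[::-1])).round(1))
for n,P in dict(grip=(-134,-250,132),clev=(-75,-250,112),bar=(-75-17+55,-250,112),knob=(-75,-150,116),guide=(-75,410,80)).items(): print(n,rackT(p,P).round(1),w2px('top',rackT(p,P)).round(1),w2px('side',rackT(p,P)).round(1))
for z,uv in ((144,(715,212)),): print(w2r(p,px2w('top',165+uv[0]/3,115+uv[1]/3,z)))
E
```

```text
[6.86230003e+02 1.69310488e+00 8.86762508e-02] [-1.6 -5.7  1.5 -2.6  1.5 -1.  -0.3  1.4 -0.3  0.3 -1.1  0.8  0.5  1.9]
ball [511.9  96.5  25. ] [-165.2  109.9] back [605.8 104.4  50. ] [-71.  109.4] ang rel rack -0.3
ball [513.9  -7.4  25. ] [-172.5    6.2] back [ 5.955e+02 -3.000e-01  5.000e+01] [-90.6   6.1] ang rel rack -0.1
ball [ 518.1 -120.8   25. ] [-178.3 -107.1] back [ 605.5 -115.2   50. ] [ -90.8 -109.3] ang rel rack -1.4
grip [ 574.9 -259.2  132. ] [402.3 183.1] [325.2 166.7]
clev [ 633.7 -254.   112. ] [397.1 159.2] [307.4 171.7]
bar [ 671.5 -250.6  112. ] [395.  143.1] [296.  171.4]
knob [ 624.8 -154.4  116. ] [354.3 163.5] [305.4 185.4]
guide [575.2 403.4  80. ] [116.6 191.9] [287.1 334.2]
[-141.26404243 -248.91364767]
```

Run:
```python
from h import *
im=manip.capture('top'); cv2.imwrite('pics/raw.png',im)
a=im[148:198,168:298]; b=im[122:190,290:420]
f=lambda q:cv2.resize(q,None,fx=6,fy=6,interpolation=cv2.INTER_LANCZOS4)
o=np.vstack([f(a)[:290],f(b)[:310]]); o=cv2.convertScaleAbs(o,alpha=1.4,beta=10); cv2.imwrite('pics/z.png',o)
```

```text
(no output)
```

View pics/z.png

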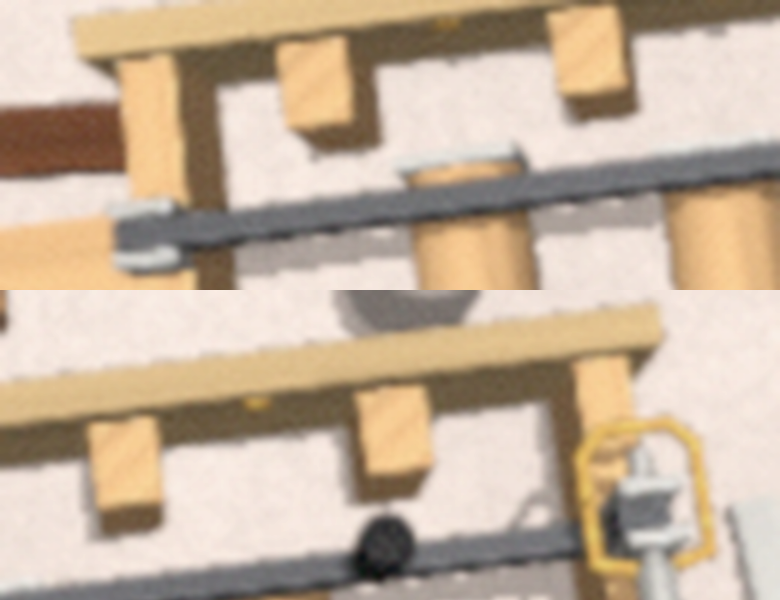

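Run:
```python
from h import *
from scipy.optimize import least_squares
A=lambda u,v:(168+u/6,148+v/6); B=lambda u,v:(290+u/6,122+(v-290)/6)
pts=[((0,255,80),A(80,58)),((0,-275,80),B(660,345)),((-75,-150,138),B(385,538)),
((-35,179,65),A(290,132)),((-35,151,65),A(353,122)),((-35,69,65),A(565,97)),((-35,41,65),A(628,88)),
((-35,-41,65),B(95,508)),((-35,-69,65),B(161,500)),((-35,-151,65),B(367,474)),((-35,-179,65),B(431,464))]
f=lambda p:np.concatenate([w2px('top',rackT(p,P))-np.array(uv) for P,uv in pts])
r=least_squares(f,[650,0,0],loss='soft_l1'); p=r.x; print(p,np.round(f(p),1)); np.save('rack.npy',p)
for n,P in dict(grip=(-134,-250,132),clev=(-75,-250,112),bar=(-92+55,-250,112),knob=(-75,-150,116),guide=(-75,410,80)).items(): print(n,rackT(p,P).round(1),w2px('top',rackT(p,P)).round(1))
print('ringbar seen',B(645,425),'knob z138',w2r(p,px2w('top',*B(385,538),138)))
for b,e in (((258,307),(243,190)),((384,302),(372,200)),((521,294),(513,185))):
    X=px2w('top',165+b[0]/3,115+b[1]/3,25);E=px2w('top',165+e[0]/3,115+e[1]/3,50)
    print('ball',X.round(1),w2r(p,X).round(1), w2r(p,E).round(1))
```

```text
[6.79708471e+02 1.41095411e+00 1.05912763e-01] [-1.1  0.5  0.8 -0.3  1.6 -0.  -1.1 -0.3 -0.  -0.1 -1.5 -0.1 -0.4 -0.1
  0.2  0.   0.7 -0.  -0.1  0.1  0.7  0.3]
grip [ 572.9 -261.4  132. ] [403.3 184. ]
clev [ 631.6 -255.1  112. ] [397.7 160. ]
bar [ 669.3 -251.1  112. ] [395.3 144. ]
knob [ 621.  -155.7  116. ] [354.9 165.1]
guide [561.8 401.2  80. ] [117.4 197.5]
ringbar seen (397.5, 144.5) knob z138 [ -74.60915178 -146.3491547 ]
ball [511.9  96.5  25. ] [-156.8  112.3] [-62.6 110.2]
ball [513.9  -7.4  25. ] [-165.8    8.7] [-83.9   7.2]
ball [ 518.1 -120.8   25. ] [-173.6 -104.5] [ -86.2 -108.1]
```

Add to h.py:
```python
from scipy.spatial.transform import Rotation as Ro
def st(*tg):
    o=manip.observe(); p=np.load('rack.npy'); R=Ro.from_quat(o['tool_rot']); M=R.as_matrix()
    g=np.array(o['ee_pos'])-5*M[:,2]; r=w2r(p,g)
    Rr=Ro.from_euler('z',-p[2])*R
    z=Rr.as_matrix()[:,2]; 
    print('t',o['time'],'w',round(o['width'],1),'gf',o['gripper_force'],'F',np.round(o['force'],1),'grasp rack',r.round(1),round(g[2],1),'zaxis',z.round(3),'xaxis',Rr.as_matrix()[:,0].round(3),'q',np.round(o['q'],2))
    for T in tg:
        W=rackT(p,T); al=T[3] if len(T)>3 else 0
        a=np.radians(al); X=np.array([np.cos(a),0,np.sin(a)]);Z=np.array([np.sin(a),0,-np.cos(a)])
        Rt=Ro.from_euler('z',p[2])*Ro.from_matrix(np.stack([X,np.cross(Z,X),Z],1))
        print(' to',T,'rackdelta',(np.array([*T[:2],T[2]])-[*r,g[2]]).round(1),'rotvec tool deg',np.degrees((R.inv()*Rt).as_rotvec()).round(1),'shift in target-tool cm',(Rt.inv().apply(W-g)/10).round(2))
```

```text
(no output)
```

step_arm(deltas="0 0 0 0 0 5.35 1;0 0 0 0 0 5.35 1;2.5 -1.2 0 0 0 0 1;3.5 -1.6 0 0 0 0 1;3.5 -1.6 0 0 0 0 1;3.5 -1.6 0 0 0 0 1;3.5 -1.6 0 0 0 0 1;3.5 -1.6 0 0 0 0 1;3.5 -1.6 0 0 0 0 1;3.5 -1.6 0 0 0 0 1;3.5 -1.6 0 0 0 0 1;3.5 -1.6 0 0 0 0 1")

```text
time: 1.4
ee_pos: [488.7, -358.4, 245.1]
tool_rot: [0.999, 0.053, -0.0, -0.0]
force: [-0.7, -0.2, 0.1]
width: 85.6
gripper_force: 0.0
```

```bash
python3 -c "
from h import *
st((-52,-250,112))"
```

```text
t 1.4 w 85.6 gf 0.0 F [-0.7 -0.2  0.1] grasp rack [-228.  -337.6] 250.1 zaxis [-0.  0. -1.] xaxis [ 1.  0. -0.] q [-0.74  0.44  0.18  1.31 -0.    2.3 ]
 to (-52, -250, 112) rackdelta [ 176.    87.6 -138.1] rotvec tool deg [-0.  0.  0.] shift in target-tool cm [17.6  -8.76 13.81]
```

step_arm(deltas="2.93 -1.46 0 0 0 0 1;2.93 -1.46 0 0 0 0 1;2.93 -1.46 0 0 0 0 1;2.93 -1.46 0 0 0 0 1;2.93 -1.46 0 0 0 0 1;2.93 -1.46 0 0 0 0 1;0 0 3 0 0 0 1;0 0 3 0 0 0 1;0 0 3 0 0 0 1;0 0 0 0 0 0 1")

```text
time: 2.4
ee_pos: [649.8, -251.9, 149.5]
tool_rot: [0.999, 0.053, -0.005, -0.003]
force: [0.0, 0.5, -1.1]
width: 85.3
gripper_force: 0.0
```

Run:
```python
from h import *
st((-52,-250,112))
a=manip.capture('top');b=manip.capture('side')
f=lambda q,s:cv2.resize(q,None,fx=s,fy=s,interpolation=cv2.INTER_CUBIC)
o=np.hstack([f(a[110:230,340:460],3.3),f(b[100:220,255:375],3.3)]); cv2.imwrite('pics/r1.png',o)
```

```text
t 2.4 w 85.3 gf 0.0 F [ 0.   0.5 -1.1] grasp rack [ -56.5 -248.8] 154.5 zaxis [-0.009  0.006 -1.   ] xaxis [ 1.     0.    -0.009] q [-0.46  0.68  0.33  1.23 -0.    2.57]
 to (-52, -250, 112) rackdelta [  4.5  -1.2 -42.5] rotvec tool deg [-0.3  0.5  0. ] shift in target-tool cm [0.45 0.12 4.25]
```

View pics/r1.png

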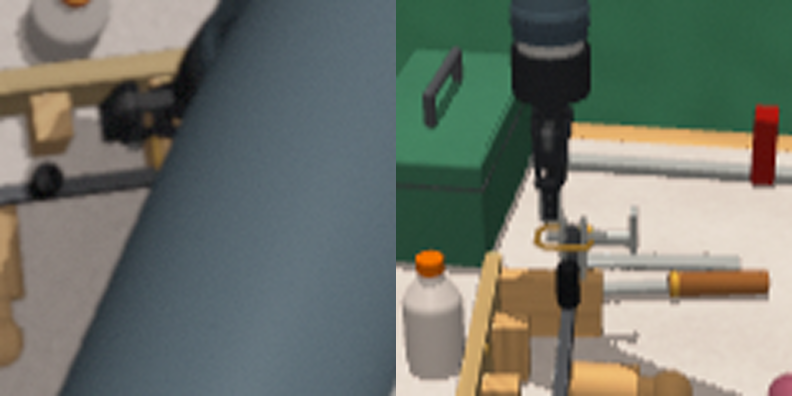

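step_arm(deltas="0.1 0.1 1.1 0 0 0 1;0.1 0 1.1 0 0 0 1;0 0 1 0 0 0 1;0 0 1 0 0 0 1;0 0 0 0 0 0 1;0 0 0 0 0 0 -0.2;0 0 0 0 0 0 -0.2;0 0 0 0 0 0 -0.2;0 0 0 0 0 0 -0.2;0 0 0 0 0 0 -0.2", newtons=20)

```text
time: 3.5
ee_pos: [655.5, -251.4, 114.7]
tool_rot: [0.999, 0.054, 0.001, -0.003]
force: [-1.5, 7.5, 5.9]
width: 49.2
gripper_force: 20.2
```

Run:
```python
from h import *
st((-52,-250,112))
```

```text
t 3.5 w 49.2 gf 20.15562292188406 F [-1.5  7.5  5.9] grasp rack [ -50.8 -248.9] 119.7 zaxis [ 0.002  0.005 -1.   ] xaxis [1.    0.002 0.002] q [-0.46  0.7   0.27  1.15  0.01  2.57]
 to (-52, -250, 112) rackdelta [-1.2 -1.1 -7.7] rotvec tool deg [-0.3 -0.1  0.1] shift in target-tool cm [-0.12  0.11  0.77]
```

step_arm(deltas="-0.07 0 -0.77 0 0 0 -0.2;-0.22 0 -0.75 0 0 0 -0.2;-0.36 0 -0.69 0 0 0 -0.2;-0.48 0 -0.61 0 0 0 -0.2;-0.58 0 -0.52 0 0 0 -0.2;-0.68 0 -0.39 0 0 0 -0.2;0 0 0 0 0 0 -0.2")

```text
time: 4.2
ee_pos: [630.8, -254.0, 150.7]
tool_rot: [0.999, 0.054, -0.0, -0.003]
force: [0.3, 6.8, -1.2]
width: 48.8
gripper_force: 22.4
```

Run:
```python
from h import *
st((-52,-250,112))
b=manip.capture('side'); cv2.imwrite('pics/r2.png',cv2.resize(b[110:220,255:375],None,fx=5,fy=5,interpolation=cv2.INTER_CUBIC))
```

```text
t 4.2 w 48.8 gf 22.404085882008076 F [ 0.3  6.8 -1.2] grasp rack [ -75.6 -248.8] 155.7 zaxis [ 0.     0.006 -1.   ] xaxis [1.    0.002 0.   ] q [-0.48  0.63  0.25  1.19  0.01  2.56]
 to (-52, -250, 112) rackdelta [ 23.6  -1.2 -43.7] rotvec tool deg [-0.3 -0.   0.1] shift in target-tool cm [2.36 0.12 4.37]
```

View pics/r2.png

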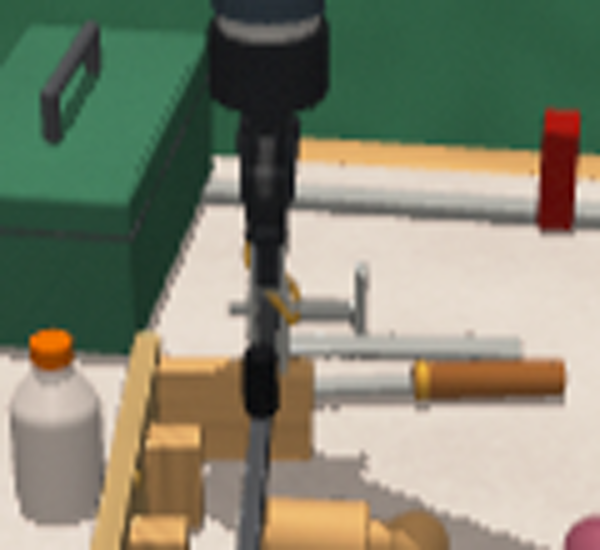

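step_arm(deltas="-0.73 0 -0.25 0 0 0 -0.2;-0.77 0 -0.11 0 0 0 -0.2;-0.78 0 0.03 0 0 0 -0.2;-0.76 0 0.18 0 0 0 -0.2;-0.5 0 0.15 0 0 0 -0.2;0 0 0 0 0 0 -0.2;0 0 0 0 0 0 -0.2;0 0 0 0 0 0 1;0 0 0 0 0 0 1;0 0 0 0 0 0 1;0 0 -2 0 0 0 1;0 0 -3 0 0 0 1")

```text
time: 5.45
ee_pos: [594.7, -260.5, 198.8]
tool_rot: [0.999, 0.053, -0.002, -0.001]
force: [-0.4, -0.0, 0.2]
width: 85.7
gripper_force: 0.0
```

step_arm(deltas="0 0 -3 0 0 0 1;0 0 -2 0 0 0 1;-3 0 0 0 0 0 1;-2 0 0 0 0 0 1")

```text
time: 5.85
ee_pos: [546.4, -267.0, 251.7]
tool_rot: [0.999, 0.053, 0.001, 0.001]
force: [-1.5, -0.2, -0.8]
width: 85.2
gripper_force: 0.0
```

Run:
```python
from h import *
st((-134,-250,126))
b=manip.capture('side'); cv2.imwrite('pics/r3.png',cv2.resize(b[110:220,255:375],None,fx=5,fy=5,interpolation=cv2.INTER_CUBIC))
```

```text
t 5.85 w 85.2 gf 0.0 F [-1.5 -0.2 -0.8] grasp rack [-161.  -252.8] 256.7 zaxis [ 0.002 -0.002 -1.   ] xaxis [ 1.    -0.     0.002] q [-0.56  0.44  0.2   1.32 -0.    2.48]
 to (-134, -250, 126) rackdelta [  27.     2.8 -130.7] rotvec tool deg [ 0.1 -0.1 -0. ] shift in target-tool cm [ 2.7  -0.28 13.07]
```

View pics/r3.png

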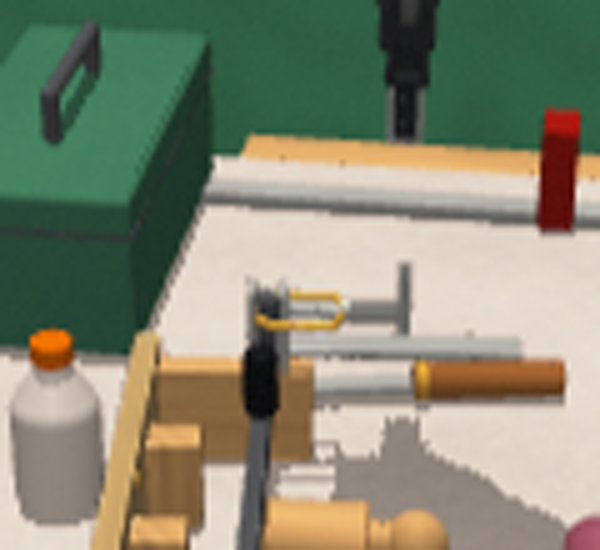

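```bash
cat >> h.py <<'E'
def yellow(n):
    im=manip.capture(n).astype(int); b,g,r=im[...,0],im[...,1],im[...,2]
    m=((r-b>70)&(g-b>35)&(r>110)&(r-g<75)).astype(np.uint8); p=np.load('rack.npy')
    u,v=w2px(n,rackT(p,(-90,-250,130))).astype(int); k=np.zeros_like(m); k[v-30:v+24,u-25:u+30]=1
    return m*k
def ringfit():
    p=np.load('rack.npy'); D={}
    for n in('side','top'):
        m=yellow(n); ys,xs=np.nonzero(m); D[n]=(np.c_[xs,ys]); 
    best=[]
    m=D['side']
    for d in range(0,40,2):
        for th in np.arange(0,1.95,.1):
            H=-92-d; c,s=np.cos(th),np.sin(th)
            P=[(H+a*c,-250+y,112+a*s) for a in np.linspace(8,55,9) for y in(-25,25)]+[(H+55*c,-250+y,112+55*s) for y in np.linspace(-18,18,7)]
            q=np.array([w2px('side',rackT(p,x)) for x in P])
            e=np.linalg.norm(m[:,None]-q[None],axis=2).min(1)
            best.append((np.minimum(e,5).mean(),d,round(th,2)))
    best.sort(); print(len(m),'top',len(D['top'])); print(best[:6])
    return D
E
python3 - <<'E'
from h import *
D=ringfit()
m=yellow('side')
ys,xs=np.nonzero(m); 
for r in m[ys.min():ys.max()+1,xs.min():xs.max()+1]: print(''.join('.#'[v] for v in r))
p=np.load('rack.npy'); print(xs.min(),ys.min()); 
for d in(0,22,28,38): print(d,w2px('side',rackT(p,(-134-d,-250,144))).round(1),w2px('side',rackT(p,(-92-d,-225,112))).round(1),w2px('side',rackT(p,(-92-d,-275,112))).round(1))
E
```

```text
Traceback (most recent call last):
  File "h.py", line 48, in ringfit
    q=np.array([w2px('side',rackT(p,x)) for x in P])
                ~~~~^^^^^^^^^^^^^^^^^^^
  File "h.py", line 11, in w2px
    K,R,t=cam(n); q=K@(R@np.array(P,float)+t); return q[:2]/q[2]
          ~~~^^^
  File "h.py", line 4, in cam
    p=manip.camera_params(n); f=200/np.tan(np.radians(p['vfov'])/2)
ValueError: time passes only in moves, steps and waits
```

```bash
sed -i 's/^def cam(n):/import functools\n@functools.lru_cache\ndef cam(n):/' h.py
python3 - <<'E'
from h import *
D=ringfit()
m=yellow('side')
ys,xs=np.nonzero(m); 
for r in m[ys.min():ys.max()+1,xs.min():xs.max()+1]: print(''.join('.#'[v] for v in r))
p=np.load('rack.npy'); print(xs.min(),ys.min()); 
for d in(0,22,28,38): print(d,w2px('side',rackT(p,(-134-d,-250,144))).round(1),w2px('side',rackT(p,(-92-d,-225,112))).round(1),w2px('side',rackT(p,(-92-d,-275,112))).round(1))
E
```

```text
418 top 259
[(np.float64(4.449354810840951), 36, np.float64(0.0)), (np.float64(4.45189520016734), 34, np.float64(0.0)), (np.float64(4.452130011985102), 38, np.float64(0.0)), (np.float64(4.454108699020467), 34, np.float64(0.1)), (np.float64(4.454812005574224), 36, np.float64(0.1)), (np.float64(4.4599768224277945), 32, np.float64(0.0))]
..................#####................................
.................#######################...............
.................###############################.#.####
................#######################################
.................######################################
...............................########################
.............................................#.########
.......................................................
.......................................................
.......................................................
.......................................................
.......................................................
.......................................................
...................................
[... 1691 characters left out ...]
.........
##############.........................................
################..........#####....................####
################..........#####....................####
################..........####.....................####
..###.###.######..........####.....................####
################........###..#.....................####
##############.#........#..........................###.
################.........#..#.......................##.
##########.#####.........#..#.......................#..
287 137
0 [326.  163.2] [312.9 175.2] [313.5 168.2]
22 [332.7 163.3] [319.6 175.3] [320.  168.3]
28 [334.5 163.4] [321.5 175.3] [321.8 168.3]
38 [337.5 163.4] [324.5 175.4] [324.7 168.4]
```

step_arm(deltas="2.83 -0.1 0 0 0 0 1;2.83 -0.1 0 0 0 0 1;2.84 0 0 0 0 0 1;0 0 3.5 0 0 0 1;0 0 3.5 0 0 0 1;0 0 3.5 0 0 0 1;0 0 2 0 0 0 1;0 0 1.1 0 0 0 1;0 0 0 0 0 0 1;0 0 0 0 0 0 1")

```text
time: 7.15
ee_pos: [631.7, -255.3, 115.5]
tool_rot: [0.999, 0.053, 0.001, 0.0]
force: [0.7, -0.5, 0.3]
width: 85.4
gripper_force: 0.0
```

Run:
```python
from h import *
st((-76,-251,119))
```

```text
t 7.15 w 85.4 gf 0.0 F [ 0.7 -0.5  0.3] grasp rack [ -74.9 -250.2] 120.5 zaxis [ 0.001 -0.001 -1.   ] xaxis [1.    0.    0.001] q [-0.48  0.65  0.19  1.11 -0.    2.56]
 to (-76, -251, 119) rackdelta [-1.1 -0.8 -1.5] rotvec tool deg [ 0.1 -0.1  0. ] shift in target-tool cm [-0.11  0.08  0.15]
```

step_arm(deltas="0 0.08 0.1 0 0 0 -0.2;0 0 0 0 0 0 -0.2;0 0 0 0 0 0 -0.2;0 0 0 0 0 0 -0.2;-0.08 0 -0.85 0 0 0 -0.2;-0.25 0 -0.82 0 0 0 -0.2;-0.40 0 -0.76 0 0 0 -0.2;-0.54 0 -0.66 0 0 0 -0.2;-0.66 0 -0.55 0 0 0 -0.2;-0.75 0 -0.41 0 0 0 -0.2;-1.12 0 -0.26 0 0 0 -0.2;0 0 0 0 0 0 -0.2")

```text
time: 8.35
ee_pos: [592.5, -258.1, 157.9]
tool_rot: [0.999, 0.053, 0.001, -0.002]
force: [1.0, 6.2, -0.6]
width: 48.6
gripper_force: 21.7
```

step_arm(deltas="-1.15 0 -0.09 0 0 0 -0.2;-0.8 0 0.0 0 0 0 -0.2;-0.8 0 0.07 0 0 0 -0.2;-0.8 0 0.12 0 0 0 -0.2;-0.6 0 0.15 0 0 0 -0.2;0 0 0 0 0 0 -0.2;0 0 0 0 0 0 -0.2")

```text
time: 9.05
ee_pos: [558.7, -261.7, 156.9]
tool_rot: [0.998, 0.055, 0.008, -0.002]
force: [15.6, 10.8, -1.2]
width: 48.4
gripper_force: 22.9
```

Run:
```python
from h import *
st()
b=manip.capture('side'); cv2.imwrite('pics/r4.png',cv2.resize(b[120:200,285:375],None,fx=7,fy=7,interpolation=cv2.INTER_CUBIC))
```

```text
t 9.05 w 48.4 gf 22.949750684201717 F [15.6 10.8 -1.2] grasp rack [-148.3 -248.9] 161.9 zaxis [ 0.016  0.004 -1.   ] xaxis [1.    0.003 0.016] q [-0.55  0.49  0.02  1.09  0.01  2.49]
```

View pics/r4.png

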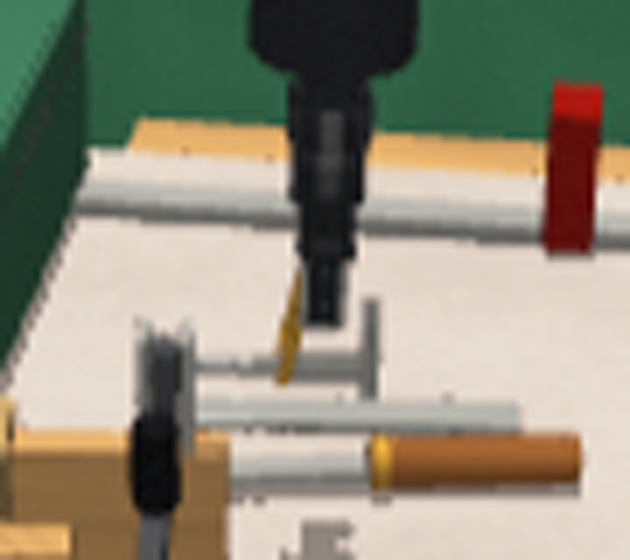

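step_arm(deltas="-0.5 0 0.1 0 0 0 -0.2;0 0 0 0 0 0 -0.2;-0.4 0 0 0 0 0 -0.2;0 0 0 0 0 0 1;0 0 0 0 0 0 1;0 0 0 0 0 0 1;0 0 -2 0 0 0 1;0 0 -3 0 0 0 1;0 0 -2 0 0 0 1;-3 0 0 0 0 0 1;0 0 0 0 0 0 1")

```text
time: 10.2
ee_pos: [510.7, -268.7, 223.7]
tool_rot: [0.999, 0.052, -0.001, 0.0]
force: [0.6, -0.5, -0.6]
width: 85.2
gripper_force: 0.0
```

Run:
```python
from h import *
st((-174,-250,126))
b=manip.capture('side'); cv2.imwrite('pics/r5.png',cv2.resize(b[120:200,285:375],None,fx=5,fy=5,interpolation=cv2.INTER_CUBIC))
m=yellow('side')[155:185,295:340]
for r in m: print(''.join('.#'[v] for v in r))
```

```text
t 10.2 w 85.2 gf 0.0 F [ 0.6 -0.5 -0.6] grasp rack [-196.6 -250.7] 228.7 zaxis [-0.002 -0.    -1.   ] xaxis [ 1.    -0.002 -0.002] q [-0.59  0.39  0.04  1.23 -0.    2.44]
 to (-174, -250, 126) rackdelta [  22.6    0.7 -102.7] rotvec tool deg [ 0.   0.1 -0.1] shift in target-tool cm [ 2.26 -0.07 10.27]
..................................#..........
.................................##..........
.................................##..........
.................................##..........
................................###..........
................................###..........
................................###..........
...............................####..........
...............................###...........
...............................###...........
...............................###...........
..............................###............
..............................###............
..............................###............
..............................##.............
..............................##.............
..............................##.............
..............................##.............
..............................#..............
..............................#..............
.............................................
.............................................
.............................................
.............................................
.............................................
.............................................
######.......................................
########..........#####....................##
########..........#####....................##
########..........####.....................##
```

step_arm(deltas="1.25 0 0 0 0 0 1;1.25 0 2 0 0 0 1;0 0 3 0 0 0 1;0 0 3 0 0 0 1;0 0 2 0 0 0 1;0 0 0.3 0 0 0 1;0 0 0 0 0 0 -0.9;0 0 0 0 0 0 -0.9;0 0 0 0 0 0 -0.9;0 0 0 0 0 0 -0.9;0 0 0 0 0 0 -0.9;0 0 0 0 0 0 -0.9", newtons=30)

```text
time: 11.5
ee_pos: [538.4, -263.5, 121.6]
tool_rot: [0.999, 0.054, 0.001, -0.002]
force: [-0.7, 9.1, 7.5]
width: 21.6
gripper_force: 30.9
```

Run:
```python
from h import *
st((-134,-250,126))
```

```text
t 11.5 w 21.6 gf 30.854617953300476 F [-0.7  9.1  7.5] grasp rack [-168.5 -248.5] 126.6 zaxis [ 0.003  0.004 -1.   ] xaxis [1.    0.001 0.003] q [-0.56  0.49 -0.08  1.01  0.    2.47]
 to (-134, -250, 126) rackdelta [34.5 -1.5 -0.6] rotvec tool deg [-0.2 -0.1  0.1] shift in target-tool cm [3.45 0.15 0.06]
```

step_arm(deltas="0.5 0.1 0 0 0 0 -0.9;0.8 0 0 0 0 0 -0.9;0.8 0 0 0 0 0 -0.9;0.8 0 0 0 0 0 -0.9;0.6 0 0 0 0 0 -0.9;0.4 0 0 0 0 0 -0.9;0.3 0 0 0 0 0 -0.9;0 0 0 0 0 0 -0.9")

```text
time: 12.3
ee_pos: [576.3, -259.5, 121.6]
tool_rot: [0.999, 0.053, -0.003, -0.002]
force: [-13.2, 7.3, 14.5]
width: 21.7
gripper_force: 31.8
```

Run:
```python
from h import *
st((-134,-250,126))
m=yellow('side')[150:180,290:335]
for r in m[::2]: print(''.join('.#'[v] for v in r))
```

```text
t 12.3 w 21.7 gf 31.783466041088104 F [-13.2   7.3  14.5] grasp rack [-130.4 -248.6] 126.6 zaxis [-0.006  0.005 -1.   ] xaxis [ 1.     0.001 -0.006] q [-0.52  0.56  0.04  1.06  0.    2.51]
 to (-134, -250, 126) rackdelta [-3.6 -1.4 -0.6] rotvec tool deg [-0.3  0.3  0.1] shift in target-tool cm [-0.36  0.14  0.06]
.............................................
.............................................
.............................................
...........................#.................
..........................##.................
..........................##.................
.........................###.................
........................###..................
........................###..................
.......................###...................
.......................##....................
.......................##....................
.......................#.....................
.............................................
.............................................
```

step_arm(deltas="-0.8 0 0 0 0 0 -0.9;-0.8 0 0 0 0 0 -0.9;-0.8 0 0 0 0 0 -0.9;-0.8 0 0 0 0 0 -0.9;-0.8 0 0 0 0 0 -0.9;-0.5 0 0 0 0 0 -0.9;-0.2 0 0 0 0 0 -0.9;0 0 0 0 0 0 -0.9")

```text
time: 13.15
ee_pos: [538.3, -263.6, 121.7]
tool_rot: [0.998, 0.055, 0.006, -0.003]
force: [13.5, 11.9, -1.9]
width: 21.4
gripper_force: 30.0
```

Run:
```python
from h import *
st((-172,-250,126))
```

```text
t 13.15 w 21.4 gf 30.042939484119415 F [13.5 11.9 -1.9] grasp rack [-168.7 -248.6] 126.7 zaxis [ 0.013  0.006 -1.   ] xaxis [1.    0.003 0.013] q [-0.57  0.48 -0.09  1.    0.01  2.46]
 to (-172, -250, 126) rackdelta [-3.3 -1.4 -0.7] rotvec tool deg [-0.4 -0.7  0.2] shift in target-tool cm [-0.33  0.14  0.07]
```

step_arm(deltas="0 0 0 0 0 0 1;0 0 0 0 0 0 1;0 0 0 0 0 0 1;0 0 -2.5 0 0 0 1;0 0 -3 0 0 0 1;0 0 -3 0 0 0 1;1.9 -2 0 0 0 0 1;1.9 -2 0 0 0 0 1;1.9 -2 0 0 0 0 1;1.9 -2 0 0 0 0 1;1.8 -2 0 0 0 0 1;0 0 0 0 0 0 1")

```text
time: 14.35
ee_pos: [617.2, -155.7, 205.0]
tool_rot: [0.999, 0.055, 0.0, -0.0]
force: [0.3, -0.2, -0.7]
width: 85.7
gripper_force: 0.0
```

Run:
```python
from h import *
st((-75,-149,122))
```

```text
t 14.35 w 85.7 gf 0.0 F [ 0.3 -0.2 -0.7] grasp rack [ -78.7 -149.6] 210.0 zaxis [ 0.001  0.001 -1.   ] xaxis [1.    0.003 0.001] q [-0.35  0.52  0.2   1.25  0.    2.69]
 to (-75, -149, 122) rackdelta [  3.7   0.6 -88. ] rotvec tool deg [-0.  -0.   0.2] shift in target-tool cm [ 0.37 -0.06  8.8 ]
```

step_arm(deltas="0.37 0 2 0 0 0.2 1;0 0 2.5 0 0 0 1;0 0 2.5 0 0 0 1;0 0 1.5 0 0 0 1;0 0 0.3 0 0 0 1;0 0 0 0 0 0 -0.9;0 0 0 0 0 0 -0.9;0 0 0 0 0 0 -0.9;0 0 0 0 0 0 -0.9;0 0 0 0 0 0 -0.9;0 0 0 0 0 0 -0.9", newtons=50)

```text
time: 15.45
ee_pos: [620.1, -154.3, 118.8]
tool_rot: [0.999, 0.052, 0.001, -0.003]
force: [-1.9, 9.4, 7.1]
width: 20.3
gripper_force: 49.3
```

step_arm(deltas="0 -1 0 0 0 0 -0.9;0 -2 0 0 0 0 -0.9;0 -2 0 0 0 0 -0.9;0 -2 0 0 0 0 -0.9;0 -2 0 0 0 0 -0.9;0 -2 0 0 0 0 -0.9;0 -2 0 0 0 0 -0.9;0 -2 0 0 0 0 -0.9;0 -2 0 0 0 0 -0.9;0 -2 0 0 0 0 -0.9;0 -2 0 0 0 0 -0.9;0 -2 0 0 0 0 -0.9")

```text
time: 16.65
ee_pos: [596.3, 71.1, 118.8]
tool_rot: [0.999, 0.051, 0.001, 0.001]
force: [-2.2, -4.5, 6.0]
width: 20.6
gripper_force: 50.0
```

Run:
```python
from h import *
st((-75,320,122))
```

```text
t 16.65 w 20.6 gf 49.96542155742645 F [-2.2 -4.5  6. ] grasp rack [-75.5  78.1] 123.8 zaxis [ 0.002 -0.003 -1.   ] xaxis [ 1.    -0.004  0.002] q [ 0.01  0.49 -0.08  1.   -0.    3.05]
 to (-75, 320, 122) rackdelta [  0.5 241.9  -1.8] rotvec tool deg [ 0.2 -0.1 -0.2] shift in target-tool cm [  0.05 -24.19   0.18]
```

step_arm(deltas="0 0 0 0 0 0 1;0 0 0 0 0 0 1;0 0 0 0 0 0 1;0 0 -3 0 0 0 1;0 0 -3 0 0 0 1;0 0 0 0 0 -8.5 1;0 0 0 0 0 -8.5 1;0 0 0 0 0 -8.5 1;0 0 0 0 0 -8.5 1;0 0 0 0 0 -8.5 1;0 0 0 0 0 -8.5 1;0 0 0 0 0 -8.5 1")

```text
time: 17.85
ee_pos: [596.2, 70.2, 176.8]
tool_rot: [0.84, 0.542, -0.0, 0.0]
force: [-0.5, 0.9, 0.1]
width: 85.4
gripper_force: 0.0
```

step_arm(deltas="0 0 0 0 0 -8.5 1;0 0 0 0 0 -8.5 1;0 0 0 0 0 -8.5 1;0 0 0 0 0 -8.5 1;0 0 0 0 0 -8.5 1;0 0 0 0 0 -8.5 1;0 0 0 0 0 -8.5 1;0 0 0 0 0 -8.5 1;0 0 0 0 0 -8.5 1;0 0 0 0 0 -8.5 1;0 0 0 0 0 -8.5 1;0 0 0 0 0 0 1")

```text
time: 19.05
ee_pos: [596.2, 70.3, 176.9]
tool_rot: [0.184, 0.983, -0.0, -0.0]
force: [0.0, 0.3, -0.5]
width: 84.9
gripper_force: 0.0
```

```bash
sed -i "s/Rt=Ro.from_euler('z',p\[2\])\*Ro.from_matrix(np.stack(\[X,np.cross(Z,X),Z\],1))/Rt=Ro.from_euler('z',p[2])*Ro.from_matrix(np.stack([X,np.cross(Z,X),Z],1))*Ro.from_euler('z',np.pi if Rr.as_matrix()[0,0]<0 else 0)/" h.py
python3 - <<'E'
from h import *
st((-75,78,122))
E
```

```text
t 19.05 w 84.9 gf 0.0 F [ 0.   0.3 -0.5] grasp rack [-75.8  77.3] 181.9 zaxis [-0. -0. -1.] xaxis [-0.889  0.458  0.   ] q [ 0.01  0.45  0.02  1.14 -0.    0.38]
 to (-75, 78, 122) rackdelta [  0.8   0.7 -59.9] rotvec tool deg [ -0.   -0.  -27.3] shift in target-tool cm [-0.08  0.07  5.99]
```

Now tool x = −rack x, tool y = +rack y.

step_arm(deltas="0 0 0 0 0 -8.5 1;0 0 0 0 0 -8.5 1;0 0 0 0 0 -8.5 1;0 0 0 0 0 -1.8 1;0 0.07 2 0 0 0 1;0 0 2.5 0 0 0 1;0 0 1.4 0 0 0 1;0 0 0 0 0 0 -0.9;0 0 0 0 0 0 -0.9;0 0 0 0 0 0 -0.9;0 0 0 0 0 0 -0.9;0 0 0 0 0 0 -0.9")

```text
time: 20.25
ee_pos: [597.0, 72.5, 119.6]
tool_rot: [-0.054, 0.999, 0.0, 0.001]
force: [-0.6, 0.7, 5.0]
width: 20.6
gripper_force: 48.9
```

step_arm(deltas="0 1 0 0 0 0 -0.9;0 2 0 0 0 0 -0.9;0 2.2 0 0 0 0 -0.9;0 2.2 0 0 0 0 -0.9;0 2.2 0 0 0 0 -0.9;0 2.2 0 0 0 0 -0.9;0 2.2 0 0 0 0 -0.9;0 2.2 0 0 0 0 -0.9;0 2.2 0 0 0 0 -0.9;0 2.2 0 0 0 0 -0.9;0 2 0 0 0 0 -0.9")

```text
time: 21.35
ee_pos: [573.3, 297.0, 119.7]
tool_rot: [-0.053, 0.999, -0.001, 0.002]
force: [2.6, -4.7, 4.0]
width: 20.6
gripper_force: 49.0
```

Run:
```python
from h import *
st((-75,320,122))
```

```text
t 21.35 w 20.6 gf 49.04694736003876 F [ 2.6 -4.7  4. ] grasp rack [-74.6 305.2] 124.7 zaxis [ 0.004 -0.002 -1.   ] xaxis [-1.    -0.001 -0.004] q [ 0.38  0.57  0.07  1.06 -0.    0.27]
 to (-75, 320, 122) rackdelta [-0.4 14.8 -2.7] rotvec tool deg [-0.1  0.2  0.1] shift in target-tool cm [0.04 1.48 0.27]
```

step_arm(deltas="0 0.8 0 0 0 0 -0.9;0 0.8 0 0 0 0 -0.9;0 0.4 0 0 0 0 -0.9;0 0 0 0 0 0 -0.9")

```text
time: 21.75
ee_pos: [571.5, 313.4, 119.6]
tool_rot: [-0.053, 0.999, -0.004, 0.002]
force: [2.5, -11.2, 8.3]
width: 20.8
gripper_force: 50.6
```

Run:
```python
from h import *
st((-75,320,122))
```

```text
t 21.75 w 20.8 gf 50.568185448646545 F [  2.5 -11.2   8.3] grasp rack [-74.6 321.7] 124.6 zaxis [ 0.004 -0.007 -1.   ] xaxis [-1.     0.    -0.004] q [ 0.41  0.59  0.09  1.07 -0.01  0.3 ]
 to (-75, 320, 122) rackdelta [-0.4 -1.7 -2.6] rotvec tool deg [-0.4  0.2 -0. ] shift in target-tool cm [ 0.04 -0.17  0.26]
```

step_arm(deltas="0 0 0 0 0 0 1;0 0 0 0 0 0 1;0 0 0 0 0 0 1;0 0 -3 0 0 0 1;0 0 -4 0 0 0 1;1.8 -2.7 0 0 0 0 1;1.8 -2.7 0 0 0 0 1;1.8 -2.7 0 0 0 0 1;1.8 -2.7 0 0 0 0 1;1.8 -2.7 0 0 0 0 1;1.8 -2.7 0 0 0 0 1;1.8 -2.7 0 0 0 0 1")

```text
time: 22.95
ee_pos: [463.5, 114.4, 187.9]
tool_rot: [-0.054, 0.999, 0.0, -0.0]
force: [-0.5, 0.5, 1.4]
width: 85.5
gripper_force: 0.0
```

step_arm(deltas="1.7 -2.1 0 0 0 0 1;0 0 0 0 -7 0 1;0 0 0 0 -7 0 1;0 0 0 0 -7 0 1;0 0 0 0 -7 0 1;0 0 0 0 -7 0 1;0 0 0 0 -7 0 1;0 0 0 0 -8 0 1;0 0 0 0 0 0 1")

```text
time: 23.85
ee_pos: [486.2, 102.0, 246.9]
tool_rot: [-0.05, 0.918, 0.02, 0.393]
force: [0.5, -0.9, 0.7]
width: 85.1
gripper_force: 0.0
```

Run:
```python
from h import *
st((-218,112,76,50))
a=manip.capture('top');b=manip.capture('side')
f=lambda q,s:cv2.resize(q,None,fx=s,fy=s,interpolation=cv2.INTER_CUBIC)
o=np.hstack([f(a[130:250,205:365],2.5),f(b[150:310,260:420],2.5)[:300]]); cv2.imwrite('pics/l1.png',o)
```

```text
t 23.85 w 85.1 gf 0.0 F [ 0.5 -0.9  0.7] grasp rack [-185.4  120.5] 250.3 zaxis [ 0.724 -0.001 -0.69 ] xaxis [-0.69  -0.002 -0.724] q [ 0.06 -0.35 -1.02  0.09  0.03 -0.03]
 to (-218, 112, 76, 50) rackdelta [ -32.6   -8.5 -174.3] rotvec tool deg [-0.1 -3.7  0.1] shift in target-tool cm [15.45 -0.85  8.71]
```

View pics/l1.png

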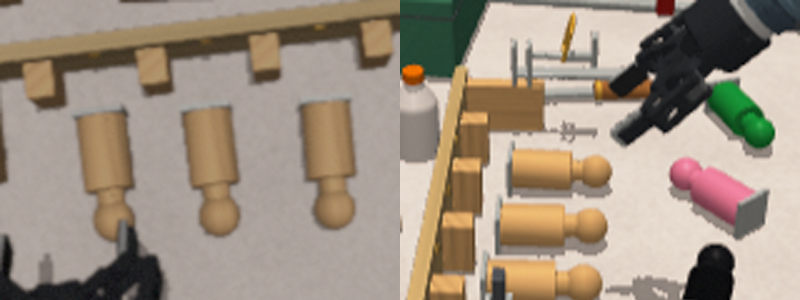

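```bash
cat > fk.py <<'E'
from h import *
from scipy.optimize import least_squares
# q2 q3 q4 , ee x y z
D=[((.378,.0798,1.2744),(165.87,-549.99,244.45)),((.44,.18,1.31),(488.7,-358.4,245.1)),((.68,.33,1.23),(649.8,-251.9,149.5)),((.63,.25,1.19),(630.8,-254,150.7)),((.44,.20,1.32),(546.4,-267,251.7)),((.65,.19,1.11),(631.7,-255.3,115.5)),((.49,-.08,1.01),(538.4,-263.5,121.6)),((.52,.2,1.25),(617.2,-155.7,205)),((.59,.09,1.07),(571.5,313.4,119.6)),((.45,.02,1.14),(596.2,70.3,176.9)),((-.35,-1.02,.09),(486.2,102,246.9))]
o=manip.observe(); D[-1]=(tuple(o['q'][1:4]),tuple(o['ee_pos']))
def fk(k,q):
    b=q[0]-q[1]; p=b+q[2]
    return np.array([k[0]+k[2]*np.sin(q[0])+k[3]*np.cos(b)+k[4]*np.sin(b)+k[5]*np.cos(p), k[1]+k[2]*np.cos(q[0])-k[3]*np.sin(b)+k[4]*np.cos(b)-k[5]*np.sin(p)])
f=lambda k:np.concatenate([fk(k,q)-[np.hypot(e[0],e[1]),e[2]] for q,e in D])
s=least_squares(f,[0,200,400,400,0,200]); k=s.x
lim=[(-.84,1.66),(-1.02,1.22),(-1.77,2.12)]
def ik(r,z,al):  # TCP r,z ; al deg from down
    best=None
    for g in((.5,0,1),(-.3,-.9,.5),(1,1,1)):
        t=least_squares(lambda q:np.r_[(fk(k,q)-[r,z])/100,q[0]-q[1]+q[2]-np.pi/2+np.radians(al)],g,bounds=tuple(zip(*lim)))
        if best is None or t.cost<best.cost: best=t
    return best.cost,best.x
if __name__=='__main__':
    print(k.round(1),f(k).round(1))
    for al in (0,15,30,40,50,60): # lying ball at rack (-110,.) -> r approx
        print(al,[ (round(c,5),x.round(2)) for c,x in [ik(x+5*np.sin(np.radians(al)),z-5*np.cos(np.radians(al)),al) for x,z in ((515,25),(570,25),(450,80))]])
    for th in (40,60,75,90):
        t=np.radians(th); x=680-25*np.sin(t)-110*np.cos(t); z=25*np.cos(t)+110*np.sin(t)
        print(th,[(al,round(ik(x+5*np.sin(np.radians(al)),z-5*np.cos(np.radians(al)),al)[0],5)) for al in (50,40,30,20,10,0,-10,-20,-30)])
E
python3 fk.py
```

```text
[ 17.6 246.1 493.1 369.   77.5 427.4] [-0.2 -1.8 -1.6 -0.3 -0.  -1.1 -0.2  1.5  0.9  0.7  0.   1.4 -1.2 -1.7
  1.  -0.9  1.4 -0.1 -0.2  2.4  0.1 -0.2]
0 [(np.float64(0.0), array([ 0.44, -0.47,  0.66])), (np.float64(0.0), array([ 0.53, -0.31,  0.73])), (np.float64(0.0), array([ 0.26, -0.57,  0.74]))]
15 [(np.float64(0.0), array([ 0.29, -0.77,  0.24])), (np.float64(0.0), array([ 0.38, -0.63,  0.3 ])), (np.float64(0.0), array([ 0.08, -0.85,  0.38]))]
30 [(np.float64(0.00092), array([ 0.23, -1.02, -0.16])), (np.float64(0.0), array([ 0.31, -0.94, -0.2 ])), (np.float64(0.00472), array([-0.  , -1.02,  0.12]))]
40 [(np.float64(0.02221), array([ 0.23, -1.02, -0.17])), (np.float64(0.0046), array([ 0.32, -1.02, -0.37])), (np.float64(0.03504), array([-0.01, -1.02,  0.12]))]
50 [(np.float64(0.07175), array([ 0.23, -1.02, -0.18])), (np.float64(0.03478), array([ 0.32, -1.02, -0.38])), (np.float64(0.09344), array([-0.01, -1.02,  0.11]))]
60 [(np.float64(0.14961), array([ 0.23, -1.02, -0.19])), (np.float64(0.09319), array([ 0.32, -1.02, -0.4 ])), (np.float64(0.17997), array([-0.01, -1.02,  0.1 ]))]
4
[... 168 characters left out ...]
, (-20, np.float64(0.0)), (-30, np.float64(0.0))]
60 [(50, np.float64(0.00594)), (40, np.float64(0.0)), (30, np.float64(0.0)), (20, np.float64(0.0)), (10, np.float64(0.0)), (0, np.float64(0.0)), (-10, np.float64(0.0)), (-20, np.float64(0.0)), (-30, np.float64(0.0))]
75 [(50, np.float64(0.00141)), (40, np.float64(0.0)), (30, np.float64(0.0)), (20, np.float64(0.0)), (10, np.float64(0.0)), (0, np.float64(0.0)), (-10, np.float64(0.0)), (-20, np.float64(0.0)), (-30, np.float64(0.0))]
90 [(50, np.float64(0.0)), (40, np.float64(0.0)), (30, np.float64(0.0)), (20, np.float64(0.0)), (10, np.float64(0.0)), (0, np.float64(0.0)), (-10, np.float64(0.0)), (-20, np.float64(0.0)), (-30, np.float64(0.00062))]
```

Run:
```python
from h import *
p=np.load('rack.npy')
for b,e in (((113,217),(101,113)),((219,213),(207,107)),((333,208),(327,100))):
    X=px2w('top',205+b[0]/2.5,130+b[1]/2.5,25);E=px2w('top',205+e[0]/2.5,130+e[1]/2.5,50)
    print('ball',w2r(p,X).round(1), 'plate',w2r(p,E).round(1))
st((-215,112,100,0))
```

```text
ball [-155.2  114.2] plate [-54.7 110.8]
ball [-164.6    9.6] plate [-61.8   7.5]
ball [-174.  -103.2] plate [ -69.7 -109.8]
t 23.95 w 85.3 gf 0.0 F [-0.8 -1.2 -0.9] grasp rack [-188.9  120.3] 244.6 zaxis [ 0.715 -0.001 -0.699] xaxis [-0.699 -0.002 -0.715] q [ 0.06 -0.34 -1.02  0.1   0.03 -0.03]
 to (-215, 112, 100, 0) rackdelta [ -26.1   -8.3 -144.6] rotvec tool deg [-0.1 45.6  0.1] shift in target-tool cm [ 2.61 -0.83 14.46]
```

step_arm(deltas="0 0 0 0 7 0 1;0 0 0 0 7 0 1;0 0 0 0 6.5 0 1;0 0 0 0 0 0 1")

```text
time: 24.35
ee_pos: [485.3, 101.2, 241.9]
tool_rot: [-0.052, 0.975, 0.01, 0.216]
force: [0.4, 1.0, 0.2]
width: 85.2
gripper_force: 0.0
```

Run:
```python
from h import *
st((-180,113,79,25))
```

```text
t 24.35 w 85.2 gf 0.0 F [0.4 1.  0.2] grasp rack [-184.8  119.8] 246.4 zaxis [ 0.423 -0.002 -0.906] xaxis [-0.906 -0.    -0.423] q [ 0.07 -0.13 -0.62  0.64  0.01 -0.03]
 to (-180, 113, 79, 25) rackdelta [   4.8   -6.8 -167.4] rotvec tool deg [-0.1  0.   0. ] shift in target-tool cm [ 6.64 -0.68 15.38]
```

step_arm(deltas="1.1 -0.11 2.56 0 0 0 1;1.1 -0.11 2.56 0 0 0 1;1.1 -0.11 2.56 0 0 0 1;1.1 -0.11 2.56 0 0 0 1;1.1 -0.11 2.56 0 0 0 1;1.1 -0.11 2.56 0 0 0 1;0 0 2 0 0 0 1;0 0 2 0 0 0 1;0 0 1.5 0 0 0 1;0 0 0 0 0 0 1")

```text
time: 25.35
ee_pos: [510.2, 97.0, 22.2]
tool_rot: [-0.052, 0.975, 0.01, 0.216]
force: [0.1, -0.7, -0.3]
width: 85.6
gripper_force: 0.0
```

Run:
```python
from h import *
st((-155,113,28,25))
```

```text
t 25.35 w 85.6 gf 0.0 F [ 0.1 -0.7 -0.3] grasp rack [-160.6  113. ] 26.7 zaxis [ 0.422 -0.002 -0.906] xaxis [-0.906 -0.001 -0.422] q [ 0.05  0.24 -0.94 -0.05  0.02 -0.05]
 to (-155, 113, 28, 25) rackdelta [5.6 0.  1.3] rotvec tool deg [-0.1 -0.   0. ] shift in target-tool cm [-0.56  0.    0.12]
```

step_arm(deltas="-0.45 0 0 0 0 0 1;0 0 0 0 0 0 -0.4;0 0 0 0 0 0 -0.4;0 0 0 0 0 0 -0.4;0 0 0 0 0 0 -0.4;0 0 0 0 0 0 -0.4;0 0 0 0 0 0 -0.4", newtons=25)

```text
time: 26.05
ee_pos: [517.5, 97.7, 27.3]
tool_rot: [-0.052, 0.974, 0.01, 0.218]
force: [-3.5, 0.1, 6.1]
width: 40.7
gripper_force: 24.9
```

step_arm(deltas="-0.45 0 0.21 0 0 0 -0.4;-0.45 0 0.21 0 0 0 -0.4;-0.45 0 0.21 0 0 0 -0.4;-0.45 0 0.21 0 0 0 -0.4;-0.45 0 0.21 0 0 0 -0.4;-0.45 0 0.21 0 0 0 -0.4;-0.45 0 0.21 0 0 0 -0.4;-0.45 0 0.21 0 0 0 -0.4;0 0 0 0 0 0 -0.4")

```text
time: 26.95
ee_pos: [557.2, 101.8, 27.4]
tool_rot: [-0.052, 0.974, 0.01, 0.218]
force: [-2.8, 0.1, 5.4]
width: 40.5
gripper_force: 24.9
```

Run:
```python
from h import *
st((-110,113,28,25))
```

```text
t 26.95 w 40.5 gf 24.92578536272049 F [-2.8  0.1  5.4] grasp rack [-113.3  112.8] 31.9 zaxis [ 0.427 -0.002 -0.904] xaxis [-0.904 -0.001 -0.427] q [ 0.06  0.3  -0.83  0.    0.02 -0.04]
 to (-110, 113, 28, 25) rackdelta [ 3.3  0.2 -3.9] rotvec tool deg [-0.1  0.3  0. ] shift in target-tool cm [-0.13  0.02  0.49]
```

step_arm(deltas="-0.27 0 0.13 0 0 0 -0.4;-0.27 0 0.13 0 0 0 -0.4;-0.27 0 0.13 0 0 0 -0.4;0 0 0 0 0 0 -0.4")

```text
time: 27.35
ee_pos: [564.5, 102.6, 26.6]
tool_rot: [-0.052, 0.975, 0.01, 0.217]
force: [-7.4, -0.8, 7.9]
width: 40.6
gripper_force: 25.2
```

Run:
```python
from h import *
st((-110,113,28,25))
```

```text
t 27.35 w 40.6 gf 25.204799473285675 F [-7.4 -0.8  7.9] grasp rack [-106.   112.9] 31.1 zaxis [ 0.424 -0.002 -0.906] xaxis [-0.906 -0.001 -0.424] q [ 0.06  0.31 -0.81  0.01  0.02 -0.04]
 to (-110, 113, 28, 25) rackdelta [-4.   0.1 -3.1] rotvec tool deg [-0.1  0.1  0. ] shift in target-tool cm [0.5  0.01 0.11]
```

```bash
cat > tip.py <<'E'
from h import *
def tip(th0,th1,dth,a0,amin,g0,thr0=0.,lift=0):
    # g0: grasp rack x,z at th0 ; returns rows tool x,z (cm), wy
    B=lambda t:np.array([-25*np.sin(t)-110*np.cos(t),25*np.cos(t)+110*np.sin(t)])
    rot=lambda f,d:np.array([np.cos(f)*d[0]+np.sin(f)*d[1],np.cos(f)*d[1]-np.sin(f)*d[0]])
    d0=np.array(g0)-B(np.radians(th0)); al=a0; 
    Z=lambda a:np.array([np.sin(np.radians(a)),-np.cos(np.radians(a))]); 
    Xt=lambda a:-np.array([np.cos(np.radians(a)),np.sin(np.radians(a))])
    T=np.array(g0)+5*Z(al); rows=[]; th=th0; d=d0
    while th<th1-1e-6:
        th+=dth; na=max(al-dth,amin); d=rot(np.radians(al-na),d)
        nT=B(np.radians(th))+d+5*Z(na); D=nT-T
        rows.append(f"{D@Xt(al)/10:.2f} 0 {D@Z(al)/10:.2f} 0 {al-na:g} 0 -0.4"); T=nT; al=na
    print(';'.join(rows)); print('end grasp',(T-5*Z(al)).round(1))
E
python3 - <<'E'
from tip import *
tip(0,90,5,25,-25,(-106,31))
E
```

```text
-0.23 0 -0.88 0 5 0 -0.4;-0.22 0 -0.85 0 5 0 -0.4;-0.21 0 -0.81 0 5 0 -0.4;-0.21 0 -0.77 0 5 0 -0.4;-0.22 0 -0.73 0 5 0 -0.4;-0.24 0 -0.70 0 5 0 -0.4;-0.26 0 -0.67 0 5 0 -0.4;-0.28 0 -0.64 0 5 0 -0.4;-0.31 0 -0.61 0 5 0 -0.4;-0.35 0 -0.60 0 5 0 -0.4;-0.40 0 -0.64 0 0 0 -0.4;-0.49 0 -0.59 0 0 0 -0.4;-0.57 0 -0.54 0 0 0 -0.4;-0.66 0 -0.49 0 0 0 -0.4;-0.74 0 -0.43 0 0 0 -0.4;-0.81 0 -0.37 0 0 0 -0.4;-0.87 0 -0.31 0 0 0 -0.4;-0.93 0 -0.24 0 0 0 -0.4
end grasp [-17.8 110.8]
```

step_arm(deltas="-0.23 0 -0.88 0 5 0 -0.4;-0.22 0 -0.85 0 5 0 -0.4;-0.21 0 -0.81 0 5 0 -0.4;-0.21 0 -0.77 0 5 0 -0.4;-0.22 0 -0.73 0 5 0 -0.4;-0.24 0 -0.70 0 5 0 -0.4")

```text
time: 27.95
ee_pos: [567.7, 103.0, 75.9]
tool_rot: [-0.053, 0.998, -0.004, -0.043]
force: [2.2, -0.3, -1.7]
width: 40.2
gripper_force: 26.3
```

step_arm(deltas="-0.26 0 -0.67 0 5 0 -0.4;-0.28 0 -0.64 0 5 0 -0.4;-0.31 0 -0.61 0 5 0 -0.4;-0.35 0 -0.60 0 5 0 -0.4;0 0 0 0 0 0 -0.4")

```text
time: 28.45
ee_pos: [583.5, 105.3, 94.4]
tool_rot: [-0.051, 0.974, -0.012, -0.22]
force: [-4.4, 1.2, 6.6]
width: 40.6
gripper_force: 25.1
```

Run:
```python
from h import *
st()
b=manip.capture('side');cv2.imwrite('pics/l2.png',cv2.resize(b[150:310,240:400],None,fx=3,fy=3,interpolation=cv2.INTER_CUBIC))
```

```text
t 28.45 w 40.6 gf 25.120339393615723 F [-4.4  1.2  6.6] grasp rack [-82.6 113.5] 98.9 zaxis [-0.429 -0.    -0.903] xaxis [-0.903  0.001  0.429] q [ 0.08  0.91  0.53  1.63 -0.01 -0.02]
```

View pics/l2.png

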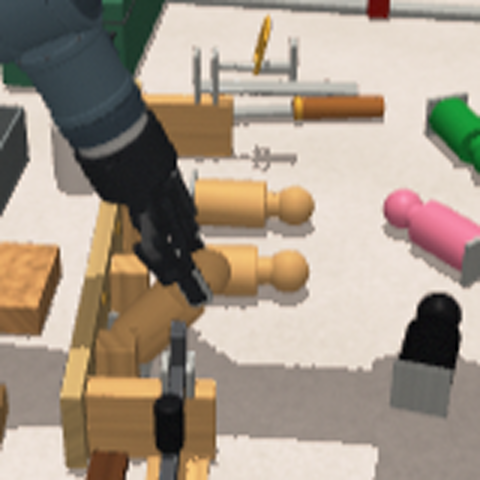

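step_arm(deltas="-0.40 0 -0.64 0 0 0 -0.4;-0.49 0 -0.59 0 0 0 -0.4;-0.57 0 -0.54 0 0 0 -0.4;-0.66 0 -0.49 0 0 0 -0.4;0 0 0 0 0 0 -0.4;-0.74 0 -0.43 0 0 0 -0.4;-0.81 0 -0.37 0 0 0 -0.4;0 0 0 0 0 0 -0.4")

```text
time: 29.3
ee_pos: [630.6, 109.7, 108.4]
tool_rot: [-0.051, 0.975, -0.013, -0.215]
force: [-0.5, 0.2, -3.0]
width: 40.0
gripper_force: 25.8
```

Run:
```python
from h import *
st()
```

```text
t 29.3 w 40.0 gf 25.761038661003113 F [-0.5  0.2 -3. ] grasp rack [-35.3 112.9] 113.0 zaxis [-0.42  -0.002 -0.908] xaxis [-0.908  0.001  0.42 ] q [ 0.08  1.04  0.83  1.79 -0.01 -0.02]
```

step_arm(deltas="-0.87 0 -0.3 0 0 0 -0.4;-0.6 0 -0.1 0 0 0 -0.4;0 0 0 0 0 0 -0.4")

```text
time: 29.6
ee_pos: [645.2, 111.3, 106.1]
tool_rot: [-0.051, 0.975, -0.012, -0.215]
force: [-1.2, -0.4, -2.9]
width: 39.5
gripper_force: 25.5
```

Run:
```python
from h import *
st()
b=manip.capture('side');cv2.imwrite('pics/l3.png',cv2.resize(b[180:290,245:355],None,fx=5,fy=5,interpolation=cv2.INTER_CUBIC))
```

```text
t 29.6 w 39.5 gf 25.53719401359558 F [-1.2 -0.4 -2.9] grasp rack [-20.6 112.9] 110.6 zaxis [-0.42  -0.002 -0.907] xaxis [-0.907  0.001  0.42 ] q [ 0.08  1.1   0.96  1.86 -0.01 -0.02]
```

View pics/l3.png

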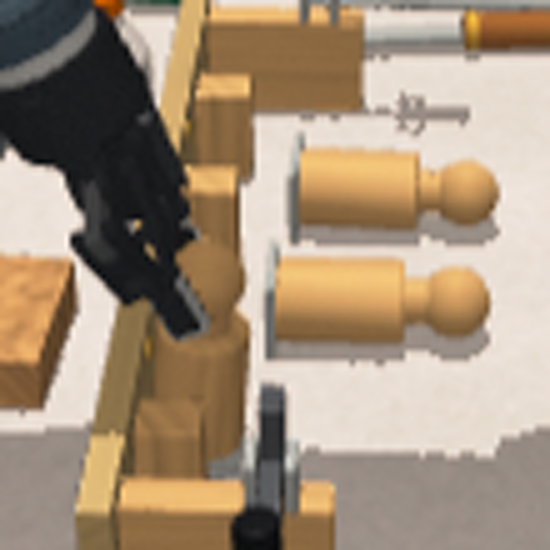

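step_arm(deltas="-0.2 0 -0.05 0 0 0 -0.4;0 0 0 0 0 0 0.5;0 0 0 0 0 0 0.5;0 0 0 0 0 0 0.5;0.84 0 -1.8 0 0 0 0.5;0.84 0 -1.8 0 0 0 0.5;0.84 0 -1.8 0 5 0 0.5;0.9 0 -1.8 0 5 0 0.5;0.9 0 -1.8 0 5 0 1;0 0 0 0 5 0 1")

```text
time: 30.65
ee_pos: [613.2, 104.7, 103.6]
tool_rot: [-0.051, 0.956, -0.018, -0.29]
force: [-0.2, 0.2, 0.2]
width: 84.9
gripper_force: 0.0
```

Run:
```python
from h import *
st((-192,8,90,25))
b=manip.capture('side');cv2.imwrite('pics/l4.png',cv2.resize(b[150:310,240:400],None,fx=3,fy=3,interpolation=cv2.INTER_CUBIC))
```

```text
t 30.65 w 84.9 gf 0.0 F [-0.2  0.2  0.2] grasp rack [-52.4 109.7] 107.8 zaxis [-0.556 -0.004 -0.831] xaxis [-0.831  0.002  0.556] q [ 0.08  1.27  1.22  2.12 -0.02 -0.02]
 to (-192, 8, 90, 25) rackdelta [-139.6 -101.7  -17.8] rotvec tool deg [ -0.3 -58.8   0. ] shift in target-tool cm [ 13.4  -10.17  -4.29]
```

step_arm(deltas="0 0 0 0 -6 0 1;0 0 0 0 -6 0 1;0.3 0 -1 0 -6 0 1;0.2 0 -1.5 0 -6 0 1;0 0 -2 0 -5 0 1;0 0 -3 0 -5 0 1;0 0 -3 0 0 0 1;2.5 0 -1 0 0 0 1;2.5 0 0 0 0 0 1;2.5 0 0 0 0 0 1;2.5 0 0 0 0 0 1")

```text
time: 31.8
ee_pos: [535.4, 96.7, 225.3]
tool_rot: [-0.053, 0.998, -0.004, -0.035]
force: [-0.2, 0.1, 0.2]
width: 85.5
gripper_force: 0.0
```

Run:
```python
from h import *
st((-192,8,90,25))
a=manip.capture('top');b=manip.capture('side')
f=lambda q,s:cv2.resize(q,None,fx=s,fy=s,interpolation=cv2.INTER_CUBIC)
cv2.imwrite('pics/l5.png',np.hstack([f(b[180:290,250:350],4),f(a[130:240,210:310],4)]))
```

```text
t 31.8 w 85.5 gf 0.0 F [-0.2  0.1  0.2] grasp rack [-133.   110.1] 230.2 zaxis [-0.071 -0.004 -0.997] xaxis [-0.998 -0.001  0.071] q [ 0.07  0.38  0.03  1.29 -0.01 -0.04]
 to (-192, 8, 90, 25) rackdelta [ -59.  -102.1 -140.2] rotvec tool deg [ -0.2 -29.1   0.1] shift in target-tool cm [ 11.27 -10.21  10.22]
```

View pics/l5.png

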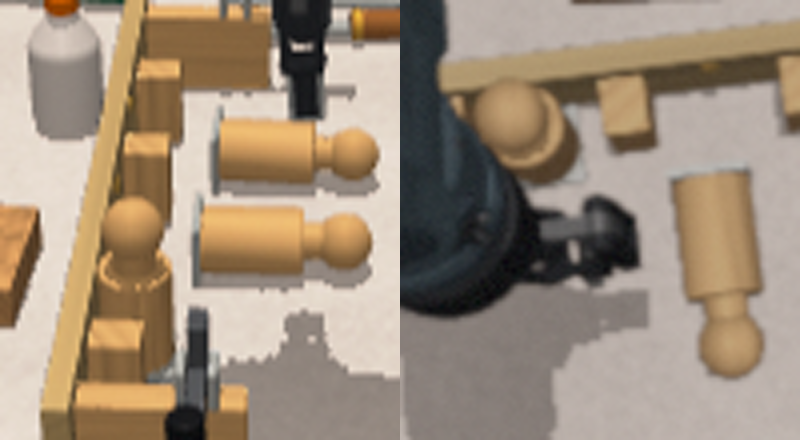

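Run:
```python
from h import *
p=np.load('rack.npy')
print(w2r(p,px2w('top',237.5,157.3,112)), w2r(p,px2w('side',250+134/4,180+228/4,110)))
# leg 2
b=(730-400,345); X=px2w('top',210+b[0]/4,130+b[1]/4,25); print(w2r(p,X)); st((-193,9,79,25))
```

```text
[-22.30497506 114.99208776] [-27.18947364 115.01648527]
[-167.11801131   10.1480816 ]
t 31.9 w 85.3 gf 0.0 F [1.2 0.1 1.1] grasp rack [-135.2  110.3] 230.5 zaxis [-0.073 -0.004 -0.997] xaxis [-0.997 -0.001  0.073] q [ 0.07  0.38  0.03  1.29 -0.01 -0.04]
 to (-193, 9, 79, 25) rackdelta [ -57.8 -101.3 -151.5] rotvec tool deg [ -0.2 -29.2   0.1] shift in target-tool cm [ 11.64 -10.13  11.29]
```

step_arm(deltas="0 0 0 0 -7.3 0 1;0 0 0 0 -7.3 0 1;0 0 0 0 -7.3 0 1;0 0 0 0 -7.3 0 1;1.45 -1.27 1.41 0 0 0 1;1.45 -1.27 1.41 0 0 0 1;1.45 -1.27 1.41 0 0 0 1;1.45 -1.27 1.41 0 0 0 1;1.45 -1.27 1.41 0 0 0 1;1.45 -1.27 1.41 0 0 0 1;1.45 -1.27 1.41 0 0 0 1;1.45 -1.27 1.41 0 0 0 1")

```text
time: 33.1
ee_pos: [491.4, -11.6, 73.7]
tool_rot: [-0.053, 0.975, 0.01, 0.218]
force: [0.6, 0.2, -0.9]
width: 85.8
gripper_force: 0.0
```

Run:
```python
from h import *
st((-166,9.5,30,25))
```

```text
t 33.1 w 85.8 gf 0.0 F [ 0.6  0.2 -0.9] grasp rack [-190.8    7. ] 78.2 zaxis [ 0.426 -0.004 -0.905] xaxis [-0.905 -0.003 -0.426] q [-0.24  0.08 -0.93  0.14  0.14 -0.32]
 to (-166, 9.5, 30, 25) rackdelta [ 24.8   2.5 -48.2] rotvec tool deg [-0.2  0.2  0.1] shift in target-tool cm [-0.21  0.25  5.42]
```

step_arm(deltas="-0.1 0.13 1.9 0 0 0 1;-0.1 0.12 1.9 0 0 0 1;0 0 1.6 0 0 0 1;0 0 0 0 0 0 1;0 0 0 0 0 0 -0.4;0 0 0 0 0 0 -0.4;0 0 0 0 0 0 -0.4;0 0 0 0 0 0 -0.4;0 0 0 0 0 0 -0.4;0 0 0 0 0 0 -0.4", newtons=25)

```text
time: 34.1
ee_pos: [515.5, -6.0, 26.6]
tool_rot: [-0.053, 0.974, 0.009, 0.218]
force: [-3.3, -0.3, 5.9]
width: 40.4
gripper_force: 24.9
```

Run:
```python
from h import *
st((-112,5,29,25))
```

```text
t 34.1 w 40.4 gf 24.8967307806015 F [-3.3 -0.3  5.9] grasp rack [-166.2   10. ] 31.1 zaxis [ 0.426 -0.004 -0.905] xaxis [-0.905 -0.003 -0.426] q [-0.21  0.22 -0.94 -0.02  0.13 -0.29]
 to (-112, 5, 29, 25) rackdelta [54.2 -5.  -2.1] rotvec tool deg [-0.2  0.2  0.1] shift in target-tool cm [-4.82 -0.5   2.49]
```

step_arm(deltas="-0.45 -0.03 0.21 0 0 0 -0.4;-0.45 -0.03 0.21 0 0 0 -0.4;-0.45 -0.03 0.21 0 0 0 -0.4;-0.45 -0.03 0.21 0 0 0 -0.4;-0.45 -0.03 0.21 0 0 0 -0.4;-0.45 -0.03 0.21 0 0 0 -0.4;-0.45 -0.03 0.21 0 0 0 -0.4;-0.45 -0.03 0.21 0 0 0 -0.4;-0.45 0 0.21 0 0 0 -0.4;-0.45 0 0.21 0 0 0 -0.4;-0.45 0 0.21 0 0 0 -0.4;0 0 0 0 0 0 -0.4")

```text
time: 35.3
ee_pos: [570.0, -2.5, 26.6]
tool_rot: [-0.053, 0.974, 0.01, 0.218]
force: [-2.8, 0.0, 5.6]
width: 40.3
gripper_force: 25.1
```

step_arm(deltas="-0.27 0 0.13 0 0 0 -0.4;-0.2 0 0.1 0 0 0 -0.4;0 0 0 0 0 0 -0.4")

```text
time: 35.6
ee_pos: [572.0, -2.1, 25.4]
tool_rot: [-0.052, 0.975, 0.009, 0.216]
force: [-14.0, -2.4, 16.4]
width: 40.5
gripper_force: 26.1
```

Run:
```python
from h import *
st((-112,5,29,25))
```

```text
t 35.6 w 40.5 gf 26.144789457321167 F [-14.   -2.4  16.4] grasp rack [-109.6    7.9] 30.0 zaxis [ 0.421 -0.004 -0.907] xaxis [-0.907 -0.002 -0.421] q [-0.17  0.31 -0.8   0.03  0.11 -0.26]
 to (-112, 5, 29, 25) rackdelta [-2.4 -2.9 -1. ] rotvec tool deg [-0.2 -0.1  0.1] shift in target-tool cm [ 0.26 -0.29 -0.02]
```

Run:
```python
from tip import *
tip(0,90,5,25,-25,(-109,30))
```

```text
-0.23 0 -0.91 0 5 0 -0.4;-0.22 0 -0.87 0 5 0 -0.4;-0.22 0 -0.83 0 5 0 -0.4;-0.22 0 -0.80 0 5 0 -0.4;-0.23 0 -0.76 0 5 0 -0.4;-0.24 0 -0.72 0 5 0 -0.4;-0.26 0 -0.69 0 5 0 -0.4;-0.29 0 -0.66 0 5 0 -0.4;-0.32 0 -0.64 0 5 0 -0.4;-0.35 0 -0.62 0 5 0 -0.4;-0.40 0 -0.64 0 0 0 -0.4;-0.49 0 -0.59 0 0 0 -0.4;-0.57 0 -0.54 0 0 0 -0.4;-0.66 0 -0.49 0 0 0 -0.4;-0.74 0 -0.43 0 0 0 -0.4;-0.81 0 -0.37 0 0 0 -0.4;-0.87 0 -0.31 0 0 0 -0.4;-0.93 0 -0.24 0 0 0 -0.4
end grasp [-20.5 112.4]
```

step_arm(deltas="0.1 0 -0.91 0 5 0 -0.4;-0.22 0 -0.87 0 5 0 -0.4;-0.22 0 -0.83 0 5 0 -0.4;-0.22 0 -0.80 0 5 0 -0.4;-0.23 0 -0.76 0 5 0 -0.4;-0.24 0 -0.72 0 5 0 -0.4;-0.26 0 -0.69 0 5 0 -0.4;-0.29 0 -0.66 0 5 0 -0.4;-0.32 0 -0.64 0 5 0 -0.4;-0.35 0 -0.62 0 5 0 -0.4;0 0 0 0 0 0 -0.4")

```text
time: 36.7
ee_pos: [589.7, 0.2, 94.6]
tool_rot: [-0.052, 0.974, -0.013, -0.22]
force: [-4.3, -0.1, 7.1]
width: 40.4
gripper_force: 27.2
```

step_arm(deltas="-0.40 0 -0.64 0 0 0 -0.4;-0.49 0 -0.59 0 0 0 -0.4;-0.57 0 -0.54 0 0 0 -0.4;-0.66 0 -0.49 0 0 0 -0.4;0 0 0 0 0 0 -0.4;-0.74 0 -0.4 0 0 0 -0.4;-0.81 0 -0.34 0 0 0 -0.4;-0.87 0 -0.28 0 0 0 -0.4;-0.6 0 -0.1 0 0 0 -0.4;0 0 0 0 0 0 -0.4")

```text
time: 37.7
ee_pos: [652.0, 6.8, 106.7]
tool_rot: [-0.052, 0.975, -0.013, -0.214]
force: [1.0, 0.6, 3.1]
width: 40.9
gripper_force: 25.2
```

Run:
```python
from h import *
st()
```

```text
t 37.7 w 40.9 gf 25.22610694169998 F [1.  0.6 3.1] grasp rack [-24.9   8.3] 111.2 zaxis [-0.419 -0.004 -0.908] xaxis [-0.908  0.001  0.419] q [-0.05  1.08  0.92  1.83 -0.07 -0.15]
```

step_arm(deltas="-0.3 0 0 0 0 0 -0.4;0 0 0 0 0 0 -0.4;0 0 0 0 0 0 1;0 0 0 0 0 0 1;0 0 0 0 0 0 1;0.84 0 -1.8 0 0 0 1;0.84 0 -1.8 0 0 0 1;1.2 0 -2.5 0 -6 0 1;1 0 -2.5 0 -7 0 1;0.5 0 -2 0 -7 0 1;3 0 0 0 -7 0 1;3 0 0 0 -7 0 1")

```text
time: 38.9
ee_pos: [611.1, 1.5, 220.7]
tool_rot: [-0.053, 0.998, 0.0, 0.045]
force: [1.0, -0.2, 1.1]
width: 85.4
gripper_force: 0.0
```

Run:
```python
from h import *
st((-198,-103,79,25))
a=manip.capture('top');b=manip.capture('side'); cv2.imwrite('pics/m.png',a)
print(w2px('top',rackT(np.load('rack.npy'),(-174,-103,25))))
```

```text
t 38.9 w 85.4 gf 0.0 F [ 1.  -0.2  1.1] grasp rack [-68.7   7.4] 225.7 zaxis [ 0.09  -0.004 -0.996] xaxis [-0.996 -0.001 -0.09 ] q [-0.11  0.38  0.02  1.12  0.01 -0.21]
 to (-198, -103, 79, 25) rackdelta [-129.3 -110.4 -146.7] rotvec tool deg [ -0.2 -19.9   0.1] shift in target-tool cm [ 17.92 -11.04   7.83]
[338.10447694 213.22532768]
```

Run:
```python
import cv2,numpy as np
a=cv2.imread('pics/raw.png').astype(int);b=cv2.imread('pics/m.png').astype(int)
for r in range(170,228,3): print(r,''.join('.#'[int(v>60)] for v in np.abs(a-b).sum(2)[r,310:375]), ''.join('.#'[int(v>55)] for v in (b[...,2]-b[...,0])[r,310:375]))
```

```text
170 ################################################################# .................................................................
173 ################################################################# .................#################...............................
176 ################.####.............############................... .................##################..............................
179 ###############.....................###.......................... .................##################..............................
182 ...#............................................................. .................##################..............................
185 ................................................................. .................##################..............................
188 ................................................................. ..................##################.............................
191 ................................................................. ..................##################.............................
194 ........
[... 919 characters left out ...]
....................
215 ................................................................. ......................##############.............................
218 ................................................................. ........................###########..............................
221 ................................................................. .................................................................
224 ................................................................. .................................................................
227 ................................................................. .................................................................
```

step_arm(deltas="0 0 0 0 -6.6 0 1;0 0 0 0 -6.6 0 1;0 0 0 0 -6.6 0 1;2 -1.23 0.5 0 0 0 1;2 -1.23 0.5 0 0 0 1;2 -1.23 0.5 0 0 0 1;2 -1.23 0.8 0 0 0 1;2 -1.23 0.9 0 0 0 1;2 -1.23 1.1 0 0 0 1;2 -1.23 1.1 0 0 0 1;2 -1.23 1.2 0 0 0 1;2 -1.23 1.2 0 0 0 1")

```text
time: 40.2
ee_pos: [490.6, -123.2, 73.1]
tool_rot: [-0.052, 0.976, 0.01, 0.211]
force: [0.2, 0.0, -0.5]
width: 85.0
gripper_force: 0.0
```

Run:
```python
from h import *
st((-174,-103,30,25))
```

```text
t 40.2 w 85.0 gf 0.0 F [ 0.2  0.  -0.5] grasp rack [-203.3 -103.9] 77.7 zaxis [ 0.414 -0.003 -0.91 ] xaxis [-0.91  -0.001 -0.414] q [-0.51  0.14 -0.85  0.23  0.24 -0.58]
 to (-174, -103, 30, 25) rackdelta [ 29.3   0.9 -47.7] rotvec tool deg [-0.2 -0.6  0.1] shift in target-tool cm [-0.64  0.09  5.56]
```

step_arm(deltas="-0.3 0.05 1.9 0 -0.6 0 1;-0.34 0 1.9 0 0 0 1;0 0 1.75 0 0 0 1;0 0 0 0 0 0 1;0 0 0 0 0 0 -0.4;0 0 0 0 0 0 -0.4;0 0 0 0 0 0 -0.4;0 0 0 0 0 0 -0.4;0 0 0 0 0 0 -0.4;0 0 0 0 0 0 -0.4", newtons=25)

```text
time: 41.2
ee_pos: [520.4, -119.6, 26.7]
tool_rot: [-0.052, 0.975, 0.01, 0.217]
force: [-3.9, -0.4, 6.6]
width: 40.3
gripper_force: 24.8
```

step_arm(deltas="-0.45 -0.03 0.21 0 0 0 -0.4;-0.45 -0.03 0.21 0 0 0 -0.4;-0.45 -0.03 0.21 0 0 0 -0.4;-0.45 -0.03 0.21 0 0 0 -0.4;-0.45 -0.03 0.21 0 0 0 -0.4;-0.45 0 0.21 0 0 0 -0.4;-0.45 0 0.21 0 0 0 -0.4;-0.45 0 0.21 0 0 0 -0.4;-0.45 0 0.21 0 0 0 -0.4;-0.45 0 0.21 0 0 0 -0.4;-0.45 0 0.21 0 0 0 -0.4;-0.45 0 0.21 0 0 0 -0.4")

```text
time: 42.4
ee_pos: [578.4, -114.6, 26.2]
tool_rot: [-0.052, 0.975, 0.01, 0.216]
force: [-9.3, -1.1, 10.3]
width: 40.7
gripper_force: 25.3
```

Run:
```python
from h import *
st((-110,-105,29,25))
```

```text
t 42.4 w 40.7 gf 25.301611125469208 F [-9.3 -1.1 10.3] grasp rack [-115.1 -104.7] 30.8 zaxis [ 0.422 -0.003 -0.907] xaxis [-0.907 -0.001 -0.422] q [-0.41  0.35 -0.73  0.1   0.21 -0.47]
 to (-110, -105, 29, 25) rackdelta [ 5.1 -0.3 -1.8] rotvec tool deg [-0.2 -0.   0. ] shift in target-tool cm [-0.39 -0.03  0.38]
```

step_arm(deltas="-0.18 0 0.08 0 0 0 -0.4;-0.18 0 0.08 0 0 0 -0.4;0 0 0 0 0 0 -0.4")

```text
time: 42.7
ee_pos: [582.9, -114.2, 26.6]
tool_rot: [-0.052, 0.975, 0.01, 0.216]
force: [-6.7, -0.1, 8.2]
width: 40.5
gripper_force: 25.1
```

Run:
```python
from h import *
st((-110,-105,29,25))
```

```text
t 42.7 w 40.5 gf 25.05885601043701 F [-6.7 -0.1  8.2] grasp rack [-110.6 -104.7] 31.1 zaxis [ 0.423 -0.003 -0.906] xaxis [-0.906 -0.001 -0.423] q [-0.4   0.35 -0.72  0.11  0.2  -0.47]
 to (-110, -105, 29, 25) rackdelta [ 0.6 -0.3 -2.1] rotvec tool deg [-0.2  0.   0.1] shift in target-tool cm [ 0.03 -0.03  0.22]
```

step_arm(deltas="-0.18 0 0.08 0 0 0 -0.4;-0.18 0 0.08 0 0 0 -0.4;0 0 0 0 0 0 -0.4")

```text
time: 43.0
ee_pos: [584.2, -114.0, 25.9]
tool_rot: [-0.051, 0.975, 0.009, 0.214]
force: [-17.1, -2.2, 17.1]
width: 40.6
gripper_force: 26.0
```

Run:
```python
from h import *
st((-110,-105,29,25))
```

```text
t 43.0 w 40.6 gf 26.024442315101624 F [-17.1  -2.2  17.1] grasp rack [-109.3 -104.6] 30.4 zaxis [ 0.419 -0.004 -0.908] xaxis [-0.908  0.001 -0.419] q [-0.4   0.36 -0.72  0.11  0.2  -0.46]
 to (-110, -105, 29, 25) rackdelta [-0.7 -0.4 -1.4] rotvec tool deg [-0.2 -0.2 -0. ] shift in target-tool cm [ 0.12 -0.04  0.1 ]
```

Butted at −109; same tipping as leg 2.

step_arm(deltas="0.12 0 -0.95 0 5 0 -0.4;-0.22 0 -0.87 0 5 0 -0.4;-0.22 0 -0.83 0 5 0 -0.4;-0.22 0 -0.80 0 5 0 -0.4;-0.23 0 -0.76 0 5 0 -0.4;-0.24 0 -0.72 0 5 0 -0.4;-0.26 0 -0.69 0 5 0 -0.4;-0.29 0 -0.66 0 5 0 -0.4;-0.32 0 -0.64 0 5 0 -0.4;-0.35 0 -0.62 0 5 0 -0.4;0 0 0 0 0 0 -0.4")

```text
time: 44.1
ee_pos: [602.6, -112.0, 94.9]
tool_rot: [-0.052, 0.974, -0.013, -0.221]
force: [-4.0, -1.8, 6.3]
width: 40.5
gripper_force: 27.0
```

step_arm(deltas="-0.40 0 -0.64 0 0 0 -0.4;-0.49 0 -0.59 0 0 0 -0.4;-0.57 0 -0.54 0 0 0 -0.4;-0.66 0 -0.49 0 0 0 -0.4;0 0 0 0 0 0 -0.4;-0.74 0 -0.4 0 0 0 -0.4;-0.81 0 -0.34 0 0 0 -0.4;-0.87 0 -0.28 0 0 0 -0.4;-0.6 0 -0.1 0 0 0 -0.4;0 0 0 0 0 0 -0.4")

```text
time: 45.1
ee_pos: [664.2, -105.9, 107.1]
tool_rot: [-0.051, 0.975, -0.014, -0.215]
force: [-0.6, -1.5, 3.0]
width: 40.1
gripper_force: 25.6
```

Run:
```python
from h import *
st()
```

```text
t 45.1 w 40.1 gf 25.61050683259964 F [-0.6 -1.5  3. ] grasp rack [ -24.6 -105.1] 111.6 zaxis [-0.421 -0.005 -0.907] xaxis [-0.907  0.002  0.421] q [-0.2   1.18  1.13  1.94 -0.13 -0.27]
```

step_arm(deltas="-0.3 0 0 0 0 0 -0.4;0 0 0 0 0 0 -0.4;0 0 0 0 0 0 1;0 0 0 0 0 0 1;0 0 0 0 0 0 1;0.84 0 -1.8 0 -2 0 1;0.84 0 -1.8 0 -3 0 1;1.2 0 -2.5 0 -6 0 1;1 0 -2.5 0 -7 0 1;0.5 0 -2 0 -7 0 1;3 0 0 0 0 0 1;3 0 0 0 0 0 1")

```text
time: 46.3
ee_pos: [596.0, -111.9, 221.4]
tool_rot: [-0.053, 0.999, -0.002, 0.001]
force: [0.0, -0.4, -0.1]
width: 85.5
gripper_force: 0.0
```

step_arm(deltas="4 2 0 0 0 0 1;4 3 0 0 0 0 1;4 3 0 0 0 0 1;4 3 0 0 0 0 1;0 3 0 0 0 0 1;0 3 0 0 0 0 1;0 3 0 0 0 0 1;0 3 0 0 0 0 1")

```text
time: 47.1
ee_pos: [413.1, 100.9, 219.1]
tool_rot: [-0.053, 0.999, -0.001, -0.0]
force: [1.0, 0.0, 0.3]
width: 85.1
gripper_force: 0.0
```

Run:
```python
from h import *
st((-75,320,200))
a=manip.capture('top');b=manip.capture('side')
f=lambda q,s:cv2.resize(q,None,fx=s,fy=s,interpolation=cv2.INTER_CUBIC)
cv2.imwrite('pics/f1.png',np.vstack([f(a[125:205,185:415],3.4),f(b[165:285,240:440],2.75)[:, :550] if 0 else cv2.copyMakeBorder(f(b[165:285,250:410],2.7),0,0,0,782-432,cv2.BORDER_CONSTANT)]))
```

```text
t 47.1 w 85.1 gf 0.0 F [1.  0.  0.3] grasp rack [-254.5  127.2] 224.1 zaxis [-0.    -0.003 -1.   ] xaxis [-1.  0.  0.] q [ 0.09  0.09 -0.36  1.12 -0.   -0.01]
 to (-75, 320, 200) rackdelta [179.5 192.8 -24.1] rotvec tool deg [-0.2 -0.  -0. ] shift in target-tool cm [-17.95  19.28   2.41]
```

View pics/f1.png

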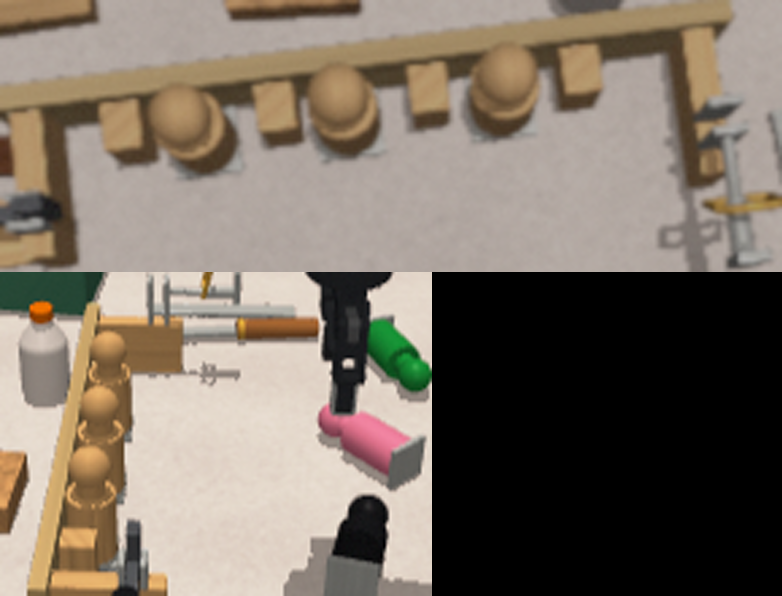

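step_arm(deltas="-2.25 2.43 0 0 0 0 1;-2.25 2.43 0 0 0 0 1;-2.25 2.43 0 0 0 0 1;-2.25 2.43 0 0 0 0 1;-2.25 2.43 0 0 0 0 1;-2.25 2.43 0 0 0 0 1;-2.25 2.43 0 0 0 0 1;-2.25 2.43 0 0 0 0 1;0 0 0 0 0 0 1")

```text
time: 48.1
ee_pos: [574.1, 314.0, 216.6]
tool_rot: [-0.054, 0.999, -0.001, -0.0]
force: [0.0, -0.5, -1.2]
width: 85.3
gripper_force: 0.0
```

Run:
```python
from h import *
p=np.load('rack.npy')
for u,v in((183,115),(338,92),(503,75)): print(w2r(p,px2w('top',185+u/3.4,125+v/3.4,112)).round(1))
st((-74.6,321.5,124))
```

```text
[-26.2 112.4]
[-23.7   6.6]
[ -26.1 -105.9]
t 48.1 w 85.3 gf 0.0 F [ 0.  -0.5 -1.2] grasp rack [-71.9 322. ] 221.6 zaxis [-0.001 -0.003 -1.   ] xaxis [-1.    -0.002  0.001] q [ 0.4   0.56  0.29  1.3  -0.    0.3 ]
 to (-74.6, 321.5, 124) rackdelta [ -2.7  -0.5 -97.6] rotvec tool deg [-0.1 -0.   0.1] shift in target-tool cm [ 0.27 -0.05  9.76]
```

step_arm(deltas="0.27 0 2.5 0 0 0 1;0 0 3 0 0 0 1;0 0 3 0 0 0 1;0 0 1.3 0 0 0 1;0 0 0 0 0 0 -0.9;0 0 0 0 0 0 -0.9;0 0 0 0 0 0 -0.9;0 0 0 0 0 0 -0.9;0 0 0 0 0 0 -0.9;0 0 0 0 0 0 -0.9", newtons=50)

```text
time: 49.1
ee_pos: [570.8, 312.2, 122.2]
tool_rot: [-0.053, 0.999, -0.001, 0.001]
force: [-0.4, -0.8, 6.0]
width: 20.5
gripper_force: 48.9
```

step_arm(deltas="0 -1.5 0 0 0 0 -0.9;0 -2 0 0 0 0 -0.9;0 -2 0 0 0 0 -0.9;0 -2 0 0 0 0 -0.9;0 -2 0 0 0 0 -0.9;0 -2 0 0 0 0 -0.9;0 -2 0 0 0 0 -0.9;0 -2 0 0 0 0 -0.9;0 -2 0 0 0 0 -0.9;0 -2 0 0 0 0 -0.9;0 -2 0 0 0 0 -0.9;0 -2 0 0 0 0 -0.9")

```text
time: 50.3
ee_pos: [595.3, 78.7, 122.2]
tool_rot: [-0.054, 0.999, 0.0, 0.001]
force: [0.4, 4.2, 3.1]
width: 20.7
gripper_force: 49.5
```

Run:
```python
from h import *
st((-74.6,-148.3,124))
```

```text
t 50.3 w 20.7 gf 49.53166902065277 F [0.4 4.2 3.1] grasp rack [-75.7  85.8] 127.2 zaxis [ 0.002 -0.    -1.   ] xaxis [-1.    -0.001 -0.002] q [ 0.03  0.49 -0.07  1.01  0.   -0.08]
 to (-74.6, -148.3, 124) rackdelta [   1.1 -234.1   -3.2] rotvec tool deg [-0.   0.1  0.1] shift in target-tool cm [ -0.11 -23.41   0.32]
```

step_arm(deltas="0 -2 0 0 0 0 -0.9;0 -2 0 0 0 0 -0.9;0 -2 0 0 0 0 -0.9;0 -2 0 0 0 0 -0.9;0 -2 0 0 0 0 -0.9;0 -2 0 0 0 0 -0.9;0 -2 0 0 0 0 -0.9;0 -2 0 0 0 0 -0.9;0 -2 0 0 0 0 -0.9;0 -2 0 0 0 0 -0.9;0 -2 0 0 0 0 -0.9")

```text
time: 51.4
ee_pos: [618.5, -141.1, 122.2]
tool_rot: [-0.053, 0.999, -0.001, 0.0]
force: [0.2, 4.9, 2.2]
width: 20.5
gripper_force: 49.5
```

step_arm(deltas="0 -0.7 0 0 0 0 -0.9;0 -0.6 0 0 0 0 -0.9;0 -0.5 0 0 0 0 -0.9;0 0 0 0 0 0 -0.9")

```text
time: 51.8
ee_pos: [619.9, -154.4, 122.2]
tool_rot: [-0.054, 0.999, 0.003, 0.0]
force: [1.0, 15.2, 6.8]
width: 20.4
gripper_force: 50.5
```

Run:
```python
from h import *
st((-74.6,-148.3,124))
```

```text
t 51.8 w 20.4 gf 50.450608134269714 F [ 1.  15.2  6.8] grasp rack [ -76.  -148.6] 127.2 zaxis [ 0.001  0.006 -1.   ] xaxis [-1.    -0.003 -0.001] q [-0.35  0.56  0.05  1.06  0.01 -0.45]
 to (-74.6, -148.3, 124) rackdelta [ 1.4  0.3 -3.2] rotvec tool deg [0.3 0.1 0.2] shift in target-tool cm [-0.14  0.03  0.32]
```

step_arm(deltas="0 0 0 0 0 0 1;0 0 0 0 0 0 1;0 0 0 0 0 0 1;0 0 -3 0 0 0 1;0 0 -3.5 0 0 0 1;0 0 -3.5 0 0 0 1;1.9 -2 0 0 0 0 1;1.9 -2 0 0 0 0 1;1.9 -2 0 0 0 0 1;1.9 -2.1 0 0 0 0 1;1.8 -2.1 0 0 0 0 1;0 0 0 0 0 0 1")

```text
time: 53.0
ee_pos: [535.0, -273.0, 222.0]
tool_rot: [-0.051, 0.999, -0.002, -0.001]
force: [0.6, 1.0, 0.2]
width: 85.3
gripper_force: 0.0
```

Run:
```python
from h import *
st((-170,-250.5,126))
```

```text
t 53.0 w 85.3 gf 0.0 F [0.6 1.  0.2] grasp rack [-172.9 -257.6] 227.0 zaxis [-0.002 -0.005 -1.   ] xaxis [-1.     0.005  0.002] q [-0.57  0.44  0.11  1.24 -0.   -0.68]
 to (-170, -250.5, 126) rackdelta [   2.9    7.1 -101. ] rotvec tool deg [-0.3 -0.1 -0.3] shift in target-tool cm [-0.29  0.71 10.1 ]
```

step_arm(deltas="-0.29 0.71 0 0 0 0 1;0 0 2.5 0 0 0 1;0 0 3 0 0 0 1;0 0 3 0 0 0 1;0 0 1.6 0 0 0 1;0 0 0 0 0 0 -0.9;0 0 0 0 0 0 -0.9;0 0 0 0 0 0 -0.9;0 0 0 0 0 0 -0.9;0 0 0 0 0 0 -0.9;0 0 0 0 0 0 -0.9", newtons=40)

```text
time: 54.1
ee_pos: [540.3, -263.2, 122.6]
tool_rot: [-0.053, 0.999, -0.002, 0.001]
force: [-0.6, -0.2, 5.2]
width: 21.3
gripper_force: 41.1
```

step_arm(deltas="-0.5 0 0 0 0 0 -0.9;-0.8 0 0 0 0 0 -0.9;-0.8 0 0 0 0 0 -0.9;-0.8 0 0 0 0 0 -0.9;-0.6 0 0 0 0 0 -0.9;-0.4 0 0 0 0 0 -0.9;-0.3 0 0 0 0 0 -0.9;0 0 0 0 0 0 -0.9")

```text
time: 54.9
ee_pos: [578.1, -259.2, 122.5]
tool_rot: [-0.052, 0.999, -0.003, -0.003]
force: [-11.7, -1.2, 13.1]
width: 21.0
gripper_force: 42.1
```

Run:
```python
from h import *
st((-130.4,-250,126))
m=yellow('side')[150:180,290:335]
for r in m[::2]: print(''.join('.#'[v] for v in r))
```

```text
t 54.9 w 21.0 gf 42.074673771858215 F [-11.7  -1.2  13.1] grasp rack [-128.5 -248.4] 127.5 zaxis [-0.006 -0.005 -1.   ] xaxis [-1.     0.001  0.006] q [-0.52  0.55  0.04  1.06 -0.01 -0.62]
 to (-130.4, -250, 126) rackdelta [-1.9 -1.6 -1.5] rotvec tool deg [-0.3 -0.4 -0.1] shift in target-tool cm [ 0.19 -0.16  0.15]
.............................................
.............................................
.............................................
...........................#.................
..........................##.................
..........................##.................
.........................###.................
........................###..................
........................###..................
.......................###...................
.......................##....................
.......................##....................
.......................#.....................
.............................................
.............................................
```

step_arm(deltas="0.15 0 0 0 0 0 -0.9;0 0 0 0 0 0 1;0 0 0 0 0 0 1;0 0 0 0 0 0 1;0 0 -2.5 0 0 0 1;0 0 -3 0 0 0 1;0.2 0 -2 0 0 0 -1;0 0 0 0 0 0 -1;0 0 0 0 0 0 -1;0 0 0 0 0 0 -1;0 0 0 0 0 0 -1")

```text
time: 56.05
ee_pos: [576.7, -258.0, 194.3]
tool_rot: [-0.053, 0.999, -0.001, -0.001]
force: [-0.3, 0.2, 0.4]
width: 12.2
gripper_force: 0.0
```

Run:
```python
from h import *
st((-130,-250.5,171))
m=yellow('side')[150:180,290:335]
for r in m[::2]: print(''.join('.#'[v] for v in r))
```

```text
t 56.05 w 12.2 gf 0.0 F [-0.3  0.2  0.4] grasp rack [-129.8 -247.1] 199.3 zaxis [-0.003 -0.001 -1.   ] xaxis [-1.    -0.     0.003] q [-0.52  0.51  0.16  1.22 -0.   -0.63]
 to (-130, -250.5, 171) rackdelta [ -0.2  -3.4 -28.3] rotvec tool deg [-0.1 -0.2  0. ] shift in target-tool cm [ 0.02 -0.34  2.83]
.............................................
.............................................
.............................................
...........................#.................
..........................##.................
..........................##.................
.........................###.................
........................###..................
........................###..................
.......................###...................
.......................##....................
........................#....................
.......................#.....................
.............................................
.............................................
```

step_arm(deltas="0 -0.34 1.4 0 0 0 -1;0 0 1.4 0 0 0 -1;0 0 0 0 0 0 -1;-0.5 0 0 0 0 0 -1;-0.5 0 0 0 0 0 -1;-0.5 0 0 0 0 0 -1;-0.5 0 0 0 0 0 -1;-0.5 0 0 0 0 0 -1;-0.5 0 0 0 0 0 -1;-0.5 0 0 0 0 0 -1;0 0 0 0 0 0 -1;0 0 -3 0 0 0 -1")

```text
time: 57.3
ee_pos: [610.1, -256.7, 193.4]
tool_rot: [-0.053, 0.999, 0.001, -0.004]
force: [0.0, -0.4, -0.4]
width: 0.1
gripper_force: 0.0
```

Run:
```python
from h import *
st()
m=yellow('side')[150:180,290:335]
for r in m[::2]: print(''.join('.#'[v] for v in r))
```

```text
t 57.3 w 0.1 gf 0.0 F [ 0.  -0.4 -0.4] grasp rack [ -96.5 -249.3] 198.4 zaxis [-0.009  0.002 -1.   ] xaxis [-1.    -0.     0.009] q [-0.49  0.59  0.28  1.27 -0.   -0.6 ]
.............................................
.............................................
.............................................
.............................................
.............................................
.............................................
.............................................
.............................................
.............................................
.........#####...............................
.......#.....................................
......##.....................................
.......#################.....................
.............................................
.............................................
```

step_arm(deltas="0 0 -3 0 0 0 -1;3 0 -2 0 0 0 -1;4 0 0 0 0 0 -1;4 0 0 0 0 0 -1;4 0 0 0 0 0 -1;4 0 0 0 0 0 -1;0 0 0 0 0 0 -1")

```text
time: 58.05
ee_pos: [419.1, -277.4, 248.1]
tool_rot: [-0.051, 0.999, -0.001, -0.002]
force: [0.8, 0.9, -0.0]
width: -0.1
gripper_force: 0.0
```

Run:
```python
from h import *
a=manip.capture('top');b=manip.capture('side')
f=lambda q,s:cv2.resize(q,None,fx=s,fy=s,interpolation=cv2.INTER_CUBIC)
cv2.imwrite('pics/f2.png',np.vstack([f(a[110:210,170:430],3)[:300],np.hstack([f(b[145:245,240:370],3),f(b[200:300,240:370],3)])]))
```

```text
(no output)
```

View pics/f2.png

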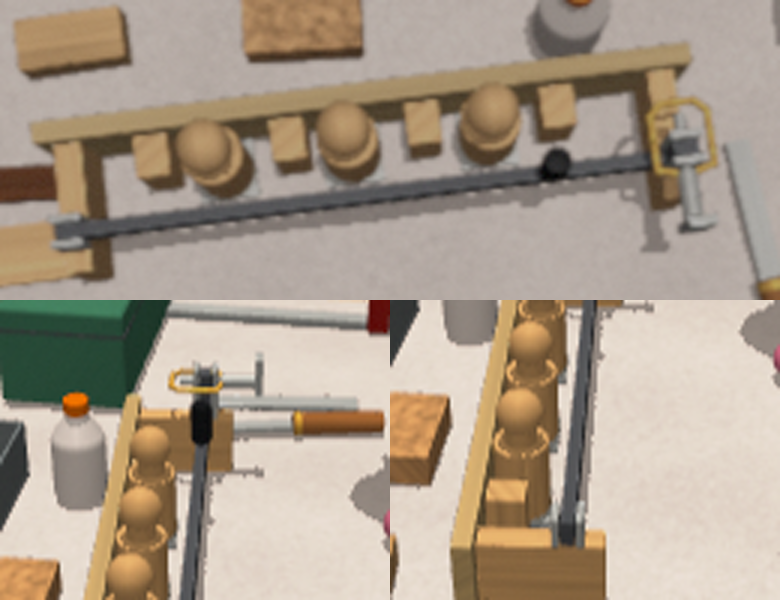

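The picture shows all three legs upright at the board. The bolt is across in front of them, the pin is in and the ring is shut round the clevis (683,135).

```bash
python3 -c "
from rig import manip
print(manip.finish_job())"
```

```text
the job is handed in; nothing more can be done
None
```

The job is handed in after about 58 s: all three legs stand upright against the board, the bolt and pin are fully home, and the ring is shut. One slip on the way: my first pull on the ring drew the pin most of the way out before the ring was open, so I opened the ring, pushed the pin back in and drew it out again in the right order.

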